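Null the torsion balance and log the sample jar

TASK

Compare the sample jar with the reference jar on the top-heavy torsion balance: work its lever by the black grip so that the tip of the beam's pointer comes to the index marker on the scale, and keep it at the marker for a good 5 seconds without a break while the reading is logged. Then lay the beam gently back on its stop on the side where it lay at first, and let go of the lever. Never touch the beam or its jars, never let the beam swing fast or slam, and leave the other things on the bench alone.

Things in the scene. Friction and masses are not known exactly. Their poses are not given: they have to be found in the camera images.
- base: Fixed balance: grey foot 240 x 160 mm, white column 85 x 85 mm, 208 mm high. Origin: column centre at bench height. x runs from the lever side (facing the robot) to the beam side, y left along the beam, z up. Lever, beam and index turn about one level axis along this x, 150 mm up. The beam with two jars is on the far (+x) face, before a white scale arc with dark ticks; the lever on the near face.
- lever (a joint): Lean a (rad) of the aluminium lever on the near face: 0 upright, positive when its top leans to the base's +y; range -0.7 to 0.7. Dry friction about 0.3 N m plus 0.08 N m s/rad, so it stays where it is left, even under the beam's load. It drives the beam only through a torsion spring.
- grip (a point): Where to take the lever: on the centreline of its black round grip bar, 22 mm thick, parallel to the axis, 63 to 138 mm before the base's origin (-x). At lean a the point is at base (-0.108, 0.110 sin a, 0.150 + 0.110 cos a). Pinch it from above, fingers closing along the base's y; the bar can turn between the fingers, so the hand may stay upright.
- beam: Balance beam with pointer, brass bob and two clamped jars, 1.2 kg, frame on the axis above the base's origin, turned by its lean b from level (sign as the lever's). Spring to the lever: nominally 0.19 N m/rad, relaxed at b = a, damping 0.012 N m s/rad; stops limit b - a to +-0.35 rad. At the start it rests on the -y stop, b = a - 0.35. Do not touch.
- beam_axis (a point): Middle of the beam on the axis, at base (0.078, 0, 0.150). The beam is top-heavy: tipping moment about 0.27 N m x sin(b), inertia 0.033 kg m2 (nominal, jars included). With the lever still it falls to a stop, growing e-fold in 0.55 to 0.9 s: only steady correction of the lever keeps it up.
- sample_jar: Clear jar, white lid, dark filling, 72 mm wide, 70 mm high, 0.3 kg, clamped on the beam's +y end, 200 mm from the axis; origin under its centre. Its mass is up to 4 % off the reference jar's at the -y end: an unknown constant moment up to 0.024 N m either way, so the lever lean that balances the beam is unknown (within about 0.2 rad of upright). Do not touch.
- pointer_tip (a point): Tip of the dark steel pointer that stands up from the middle of the beam, 160 mm from the axis; at lean b it lies at base (0.063, 0.160 sin b, 0.150 + 0.160 cos b).
- index (a joint): Where the index marker is set on the scale (rad), same zero and sign as the beam's lean: the pointer is at the marker when b equals this. Within +-0.05 rad of upright; it does not move.
- index_tip (a point): The point of the index marker (a small dark steel wedge on top of the scale arc), 160 mm from the axis: the pointer's tip belongs here.
- spare_jar: Bystander: a loose closed jar, 68 mm wide, 70 mm high, origin under its centre. Leave alone.
- beaker: Bystander: a loose glass beaker, 76 mm wide, 90 mm high, origin under its centre. Leave alone.
- wash_bottle: Bystander: a loose white bottle, 70 mm wide, 170 mm high, origin under its centre. Leave alone.

How it is judged:
On the way:
1. the pointer's tip is kept at the index marker (within 12 mm) for 5 s without a break (distance between pointer_tip and index_tip below 0.012 m), for 5 s.
At the end, for the whole second after the job is handed in: The beam lies at rest (under 0.05 rad/s) on its stop on the side where it lay at first (pointer's tip more than 25 mm to the base's -y) (y of pointer_tip in the frame of base below -0.025 m and angular speed of beam below 0.05 rad/s); the robot touches nothing.
It fails at once if the beam turns faster than 1.5 rad/s (swing or slam) (angular speed of beam above 1.5 rad/s).
It fails at once if the robot touches the beam or its jars (contact force between any of the arm, the fingers and beam above 0.5 N).
It fails at once if a bystander is pushed away or knocked over (distance of any of spare_jar, beaker, wash_bottle from where it was at the start of the episode above 0.03 m).
It also fails if it takes over 58 s, if anything falls off the work surface, if the arm or the gripper's body presses on something with over 40 N, if the wrist force passes 120 N, or if a joint passes its speed limit or range.

ROBOT

A 6-joint arm with a two-finger parallel gripper is mounted at the origin on the work surface. World frame = base frame: x ahead of the robot, y to its left, z up, the work surface at z = 0. Lengths are in m, angles in rad, forces in N, time in s.
With the tool pointing down it reaches from about 0.25 to 0.725 m from the base axis. Payload 4 kg.
Tool frame: the origin (TCP) lies at the very end of the fingers, on their centre line; the grasp point (between the pads) lies ctrl.hold_point_z behind it (ctrl.hold_point_z is the distance from the TCP to the grasp point, in m); z points along the fingers, y is the line along which they close (so a half turn about z gives the same grasp; the last joint's range is limited). The gripper opens to 85 mm and grips with 20 to 120 N. Pads are 22 mm wide; open, the fingers measure 114 mm over their backs; the gripper's body (76 mm by 85 mm) begins 54 mm behind the grasp point. The pads swing forward as they close: fully open they stand 13 mm farther back than shut.
Start: joints at [-1.28, 0.241, 0.005, 1.335, 0, 1.571], TCP at [0.143, -0.479, 0.231] pointing down, gripper open.
Joint ranges: [-2.72, 2.72], [-1.05, 1.87], [-1.09, 1.28], [-1.99, 2.15], [-1.42, 1.44], [-3.14, 3.14]. Speed limits (rad/s): [2.79, 2.79, 3.14, 3.14, 3.14, 3.14].

INTERFACE

Orientations are given as a unit quaternion [x, y, z, w].
In Python, from cell import get_obs, snapshot, camera_model, ctrl, look_for, masks_of, place_of gives the robot as it stands.
- The arm moves only by the tool carry_out, never from a script. Its argument "plan" is a list of rows, each an object of numbers: "tx", "ty", "tz": the shift along the world's x, y, z as a fraction of full scale; "rx", "ry", "rz": the turn, a rotation vector about the world's x, y, z as a fraction of full scale. A call has 1 to 8 rows; each row shifts and turns the commanded pose from where the row before left it; what a row does not reach is not made up. Full scale, the value 1, is 300 mm for a shift and 180 degrees for a turn. A row lasts 1/8 s, in which the tool goes at most 62.5 mm and 10.7 degrees, less where a joint would pass 70% of its speed; a pose out of reach is approached as far as the arm can. A call with a number of a shift or a turn outside -1 to 1 is refused whole. A call with a gripper value outside its range is refused whole. "jaw" is the closure, from 0 (fully open) to 1 (shut), set as the call begins (left out, the last holds). The fingers move at their own pace and stop on an object; "grip_force" is the grip in N (left out, the last holds). Time passes only in rows, so rows that do not move let the fingers close. It gives the time, the measured TCP pose, the force, the opening and the grip force at its end, in the units of the state.
- get_obs(): the state, without advancing time (a new reading comes with each control period).
- snapshot(name): name is "side" or "top"; returns the picture (480x640x3 uint8, blue, green, red); there is no depth.
- camera_model(name): a dict with "intrinsics" (3x3 intrinsics, pixels), "rvec" (rotation vector, rad) and "tvec" (3), from world to camera coordinates, as OpenCV has them. Camera axes: x right, y down, z forward; pixel columns grow to the right and rows downward; lengths in m; the calibration is good to about 2 mm. A picture is of the moment at which its call begins. camera_model takes no time and is no camera call.
- ctrl.finish_job(): hands the job in; it is judged then, once.
Trained networks look in the newest picture that a camera, given by its name, has taken for a name from the list of things; names that differ only in an ending like _2 or _b are one class to them, and where a whole thing is asked for, a point or a joint stands for the part that bears it (a point fixed in the world has none). Each returns a list of dicts, best first, with "conf" (0 to 1); they miss things now and then, are a little off and sometimes report something else, mostly with a low value. They report only what shows in the picture. A call takes as long as a camera call.
- look_for(thing, camera): "centre" ([row, column] in pixels, amid what is visible of it).
- masks_of(thing, camera): "pixels" (480x640 bool, what is visible of it) and "centre" ([row, column] in pixels, amid what is visible of it).
- place_of(thing, camera): "centre" ([row, column] in pixels: a listed point, or the origin of a listed thing).
The state is a dict: "time": time; "qpos": joint angles; "joint_vel": joint speeds; "effort": joint torques, N m; "position": TCP position; "eef_rot": TCP orientation; "wrist_force": force on the tool from outside, world axes, zero at the start; "wrist_torque": the same for the moment, N m; "finger_gap": finger opening in m; "grasp_force": force on a finger pad.
Only numpy, scipy, OpenCV 4.12 (cv2) and the standard library are available. Lean on these libraries where they do the work, as an engineer would, in place of code of your own. Each camera call takes 0.05 s, during which the arm holds its last target. There are 200 camera calls.

## Working session

There is one attempt and no reset: what is moved stays moved. The work goes in short steps, Python scripts to look and compute and a tool call to move; the robot and the scene stay as the last step left them, time stands still between calls to the robot, and variables do not carry over. Pictures are saved under pics/ and viewed, at most 10 in all, crops included, and the job is handed in when it is done.

Besides the shell and the picture viewer there is one more tool, called after "Emit:" as name([rows], argument=value, ...), one row to a line, values as JSON. carry_out: Moves the arm, as the interface text tells. Shift numbers are shares of 300 mm and turn numbers shares of 180 degrees, none past 1 either way. Its arguments: {"type":"object","properties":{"plan":{"type":"array","items":{"type":"object","properties":{"tx":{"type":"number","minimum":-1,"maximum":1},"ty":{"type":"number","minimum":-1,"maximum":1},"tz":{"type":"number","minimum":-1,"maximum":1},"rx":{"type":"number","minimum":-1,"maximum":1},"ry":{"type":"number","minimum":-1,"maximum":1},"rz":{"type":"number","minimum":-1,"maximum":1}}}},"jaw":{"type":"number"},"grip_force":{"type":"number"}},"required":["plan"]}

```bash
mkdir -p pics
cat > h.py <<'E'
import numpy as np, cv2
from cell import *
def snap(n,f=None):
    im=snapshot(n)
    if f: cv2.imwrite('pics/'+f+'.png',im)
    return im
def cam(n):
    c=camera_model(n); return np.array(c['intrinsics']),cv2.Rodrigues(np.array(c['rvec'],float))[0],np.array(c['tvec'],float)
def ray(n,rc):
    K,R,t=cam(n); d=R.T@np.linalg.solve(K,[rc[1],rc[0],1]); return -R.T@t,d
def on_plane(n,rc,z):
    o,d=ray(n,rc); return o+d*(z-o[2])/d[2]
def proj(n,p):
    K,R,t=cam(n); q=K@(R@np.array(p,float)+t); return q[[1,0]]/q[2]
def tri(a,b):
    o,d=ray('side',a); p,e=ray('top',b); d/=np.linalg.norm(d); e/=np.linalg.norm(e)
    s=np.linalg.lstsq(np.c_[d,-e],p-o,rcond=None)[0]; x,y=o+d*s[0],p+e*s[1]
    return (x+y)/2,np.linalg.norm(x-y)
E
python3 - <<'E'
from h import *
np.set_printoptions(precision=4,suppress=True)
snap('side','s0');snap('top','t0')
o=get_obs();print(o['time'],o['position'],o['eef_rot'],ctrl.hold_point_z)
for n in('side','top'):
    print(n,ray(n,(240,320)))
    for th in('base','grip','pointer_tip','index_tip','beam_axis','sample_jar','spare_jar','beaker','wash_bottle'):
        print(th,[(np.round(r['centre'],1).tolist(),round(r['conf'],2)) for r in place_of(th,n)[:2]])
E
```

```text
0.1 [ 0.1432 -0.4785  0.2305] [ 0.9895  0.1449 -0.0001 -0.0009] 0.0187
side (array([0.2288, 0.6495, 0.8805]), array([ 0.2807, -0.6017, -0.7478]))
base [([258.9, 301.3], 0.7)]
grip [([181.4, 346.0], 0.58)]
pointer_tip [([143.6, 278.4], 0.75)]
index_tip [([156.6, 268.8], 0.53)]
beam_axis [([209.3, 270.6], 0.74)]
sample_jar [([238.2, 235.8], 0.66)]
spare_jar [([231.1, 417.1], 0.83)]
beaker [([392.0, 378.2], 0.96)]
wash_bottle [([423.9, 265.6], 0.7)]
top (array([0.4076, 0.0878, 1.3181]), array([ 0.0444, -0.0233, -0.9989]))
base [([196.2, 341.7], 0.94)]
grip [([232.3, 367.3], 0.78)]
pointer_tip [([147.0, 381.4], 0.91)]
index_tip []
beam_axis [([157.6, 338.3], 0.6), ([147.3, 347.9], 0.25)]
sample_jar [([164.7, 257.7], 0.57)]
spare_jar [([296.6, 416.0], 0.92)]
beaker [([310.7, 234.5], 0.62), ([164.6, 258.2], 0.59)]
wash_bottle [([239.8, 179.3], 0.94), ([160.7, 338.7], 0.68)]
```

View pics/s0.png

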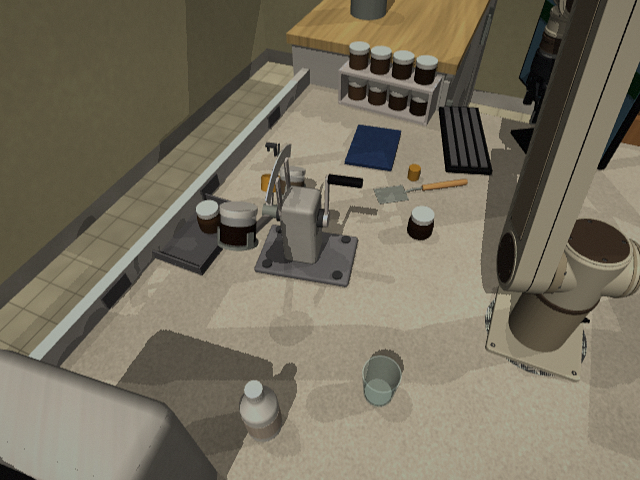

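View pics/t0.png

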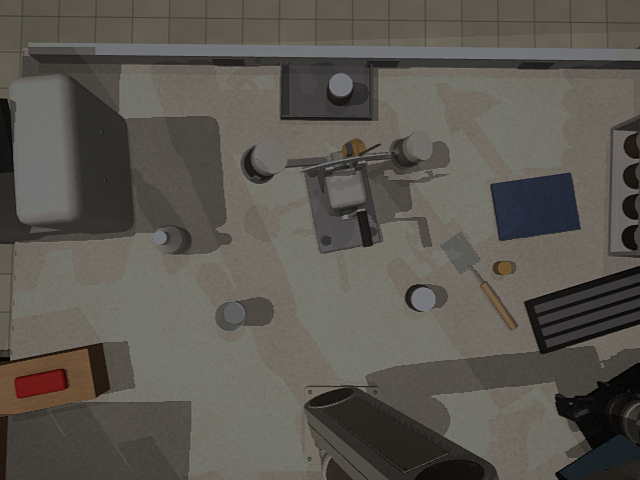

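Run:
```python
from h import *
np.set_printoptions(precision=4,suppress=True)
print('base',on_plane('side',(258.9,301.3),0),on_plane('top',(196.2,341.7),0))
print('grip',tri((181.4,346),(232.3,367.3)))
print('tip',tri((143.6,278.4),(147,381.4)))
print('axis',tri((209.3,270.6),(157.6,338.3)))
for n,s,t in(('spare',(231.1,417.1),(296.6,416)),('beaker',(392,378.2),(310.7,234.5)),('wash',(423.9,265.6),(239.8,179.3))): print(n,on_plane('side',s,0),on_plane('top',t,0))
```

```text
base [0.5775 0.02   0.    ] [0.5812 0.0011 0.    ]
grip (array([ 0.4765, -0.0348,  0.2534]), np.float64(0.009819991823634041))
tip (array([ 0.6508, -0.0592,  0.287 ]), np.float64(0.01085492140832843))
axis (array([0.6511, 0.0191, 0.1511]), np.float64(0.000578158664474044))
spare [ 0.3278 -0.1927  0.    ] [ 0.3215 -0.1922  0.    ]
beaker [0.2795 0.2769 0.    ] [0.2825 0.2761 0.    ]
wash [0.462  0.4253 0.    ] [0.4641 0.4218 0.    ]
```

The side view shows the balance column around (225,302), the grip at (181,346) and the pointer tip near (145,285). Spare jar, beaker and wash bottle are at (222,421), (380,380) and (410,260). The top view shows the base at (195,342), turned by some 10–15°, with the grip bar from (213,362) to (246,369). I'll make a crop to fix the base pose.

Run:
```python
from h import *
t=cv2.imread('pics/t0.png')[130:260,290:430]; s=cv2.imread('pics/s0.png')[135:290,240:375]
t=cv2.resize(t,(400,371),interpolation=cv2.INTER_CUBIC); s=cv2.resize(s,None,fx=2.95,fy=2.95,interpolation=cv2.INTER_CUBIC)
h=max(t.shape[0],s.shape[0]); c=np.zeros((h,t.shape[1]+s.shape[1],3),np.uint8); c[:t.shape[0],:400]=t; c[:s.shape[0],400:]=s
c=np.clip(c*1.6,0,255).astype(np.uint8);cv2.imwrite('pics/c0.png',c); print(c.shape)
```

```text
(457, 798, 3)
```

View pics/c0.png

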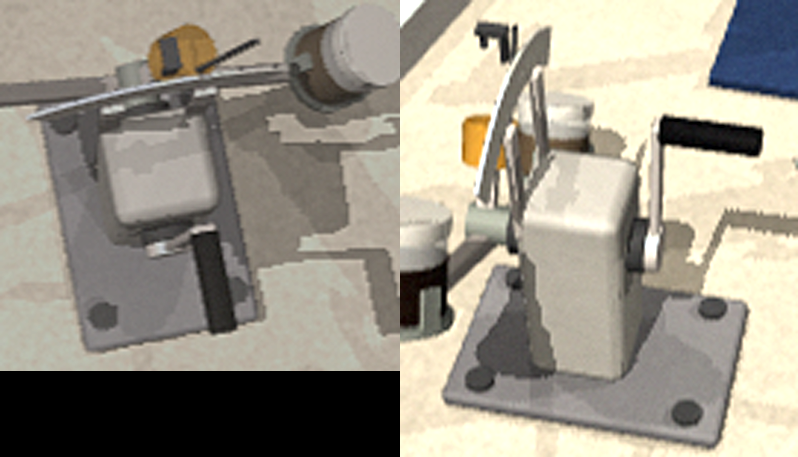

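```bash
cat > fit.py <<'E'
from h import *
from scipy.optimize import least_squares
np.set_printoptions(precision=4,suppress=True)
def W(p,l):
    c,s=np.cos(p[2]),np.sin(p[2]); return np.array([p[0]+c*l[0]-s*l[1],p[1]+s*l[0]+c*l[1],l[2]])
def lev(a,x): return (x,.11*np.sin(a),.15+.11*np.cos(a))
def tip(b,r=.16,x=.063): return (x,r*np.sin(b),.15+r*np.cos(b))
if __name__=='__main__':
    def feats(p):
        x,y,ps,a,b,i,hf,xo=p
        return [('top',(-.12+xo,.08,hf),(252.5,320.8),1),('top',(-.12+xo,-.08,hf),(241.3,381),1),
        ('side',(-.12+xo,.08,hf),(285.2,347.8),1),('side',(-.12+xo,-.08,hf),(240.1,356.9),1),('side',(.12+xo,.08,hf),(270.6,255.3),1),
        ('top',lev(a,-.063),(211.2,361),1),('top',lev(a,-.138),(246,368.4),1),('side',lev(a,-.063),(179.1,328.8),1),('side',lev(a,-.138),(183.1,362),1),
        ('side',lev(a,-.108),(181.4,346),1),('top',lev(a,-.108),(232.3,367.3),1),('side',(.078,0,.15),(209.3,270.6),2),('top',(.078,0,.15),(157.6,338.3),2),
        ('side',tip(b),(143.6,278.4),1),('top',tip(b),(144,380.5),1),('side',(0,0,0),(258.9,301.3),2),('top',(0,0,0),(196.2,341.7),2)]
    def res(p): return np.concatenate([(proj(n,W(p,l))-m)/s for n,l,m,s in feats(p)])
    r=least_squares(res,[.577,0,.2,-.25,-.4,0,.012,0],loss='soft_l1',x_scale=[.01,.01,.1,.1,.1,1,.01,.01])
    print(r.x,r.cost); print(res(r.x).reshape(-1,2).round(1).tolist())
    np.save('pose.npy',r.x[:5])
    p=r.x
    for i in(-.05,0,.05): print('index at',i,proj('side',W(p,tip(i))),proj('top',W(p,tip(i))))
    print('grip',W(p,lev(p[3],-.108)))
E
python3 fit.py
```

```text
[ 0.5761  0.0035  0.2031 -0.1209 -0.4938  4.5518  0.0034 -0.0093] 12.135380429178596
[[0.2, -0.4], [-0.6, -0.1], [1.1, 0.2], [-1.5, 1.3], [0.3, -0.7], [-0.6, -0.1], [-0.3, -0.4], [-0.9, 0.1], [-0.4, 1.1], [-0.5, 3.3], [-0.7, -2.1], [0.1, -0.3], [-0.2, -0.0], [-1.1, 1.1], [-1.0, -0.4], [-2.2, 1.6], [1.0, -0.5]]
index at -0.05 [153.8927 270.0713] [147.2617 348.3715]
index at 0 [156.1151 268.9772] [147.9984 344.48  ]
index at 0.05 [158.5168 267.8908] [148.7803 340.5731]
grip [ 0.473  -0.0313  0.2592]
```

Run:
```python
from fit import *
p=np.load('pose.npy')
for n in('side','top'):
    for k in range(3):
        im=snap(n); out=[]
        for th in('pointer_tip','sample_jar','index_tip'):
            r=place_of(th,n); out.append((r[0]['centre'].__iter__ and np.round(r[0]['centre'],1).tolist(),round(r[0]['conf'],2)) if r else None)
        m=masks_of('sample_jar',n); out.append([(np.argwhere(q['pixels']).mean(0).round(2).tolist(),int(q['pixels'].sum()),round(q['conf'],2)) for q in m[:2]])
        print(n,out)
    m=masks_of('index',n)
    for q in m[:2]:
        rr=np.argwhere(q['pixels']); print('index',q['conf'],len(rr),rr.min(0),rr.max(0),rr.mean(0))
b=p[4]
for h in(-.03,0,.03,): 
    l=(.078,.2*np.cos(b)+h*np.sin(b),.15-.2*np.sin(b)+h*np.cos(b)); print(h,proj('side',W(p,l)),proj('top',W(p,l)))
print(get_obs()['time'])
```

```text
side [([140.7, 278.5], 0.82), ([239.6, 239.8], 0.96), ([156.2, 271.3], 0.49), [([222.67, 237.0], 1477, 0.79), ([215.31, 250.39], 2638, 0.56)]]
side [([143.1, 278.0], 0.71), ([422.2, 266.8], 0.55), ([155.6, 269.0], 0.53), [([222.41, 236.85], 1515, 0.63)]]
side [([143.1, 274.0], 0.7), ([236.9, 241.7], 0.84), ([154.9, 269.4], 0.46), [([222.16, 237.02], 1400, 0.66)]]
index 0.4 3390 [145 217] [250 362] [210.0767 266.6165]
top [([145.1, 383.0], 0.94), ([165.1, 258.2], 0.72), ([148.0, 345.4], 0.64), [([159.19, 265.21], 1269, 0.83), ([156.24, 328.82], 3414, 0.28)]]
top [([144.8, 379.5], 0.97), ([163.9, 255.6], 0.77), ([149.6, 346.3], 0.5), []]
top [([144.7, 378.8], 0.74), ([165.0, 259.8], 0.91), ([147.0, 347.2], 0.41), [([159.24, 265.36], 1297, 0.55)]]
index 0.49 74 [143 346] [155 352] [149.    348.973]
-0.03 [250.7249 239.0822] [167.4122 254.6903]
0 [236.6291 239.376 ] [163.8169 259.9503]
0.03 [222.1784 239.6771] [160.0441 265.4701]
2.6
```

Emit:
carry_out([
  {"tx": 0.11, "ty": 0.14, "tz": 0.06, "rz": -0.0035},
  {"tx": 0.11, "ty": 0.14, "tz": 0.06, "rz": -0.0035},
  {"tx": 0.11, "ty": 0.14, "tz": 0.06, "rz": -0.0035},
  {"tx": 0.11, "ty": 0.14, "tz": 0.06, "rz": -0.0035},
  {"tx": 0.11, "ty": 0.14, "tz": 0.06, "rz": -0.0035},
  {"tx": 0.11, "ty": 0.14, "tz": 0.06, "rz": -0.0035},
  {"tx": 0.11, "ty": 0.14, "tz": 0.04, "rz": -0.0035},
  {"tx": 0.11, "ty": 0.14, "tz": 0.0, "rz": -0.0035},
], jaw=0)

```text
validation failed for argument at $.pl...
```

Emit:
carry_out([
  {"tx": 0.11, "ty": 0.14, "tz": 0.06, "rz": -0.0035},
  {"tx": 0.11, "ty": 0.14, "tz": 0.06, "rz": -0.0035},
  {"tx": 0.11, "ty": 0.14, "tz": 0.06, "rz": -0.0035},
  {"tx": 0.11, "ty": 0.14, "tz": 0.06, "rz": -0.0035},
  {"tx": 0.11, "ty": 0.14, "tz": 0.06, "rz": -0.0035},
  {"tx": 0.11, "ty": 0.14, "tz": 0.06, "rz": -0.0035},
  {"tx": 0.11, "ty": 0.14, "tz": 0.04, "rz": -0.0035},
  {"tx": 0.11, "ty": 0.14, "rz": -0.0035},
])

```text
validation failed for argument at $.pl...
```

```bash
python3 -c "
from h import *
o=get_obs();print(o['time'],o['position'],o['eef_rot'])"
```

```text
2.6 [ 0.14336114 -0.47901117  0.23131933] [ 9.89446922e-01  1.44895788e-01 -3.37752965e-06  1.49773660e-06]
```

Emit:
carry_out([
  {"tx": 0.11, "ty": 0.14, "tz": 0.06, "rx": 0, "ry": 0, "rz": 0},
])

```text
time: 2.72
position: [0.1754, -0.4376, 0.2478]
eef_rot: [0.99, 0.143, -0.0, -0.001]
wrist_force: [0.9, 0.8, -0.3]
finger_gap: 0.0853
grasp_force: 0.0
```

Emit:
carry_out([
  {"tx": 0.11, "ty": 0.15, "tz": 0.06, "rx": 0, "ry": 0, "rz": -0.01},
  {"tx": 0.11, "ty": 0.15, "tz": 0.06, "rx": 0, "ry": 0, "rz": -0.01},
  {"tx": 0.11, "ty": 0.15, "tz": 0.06, "rx": 0, "ry": 0, "rz": -0.01},
  {"tx": 0.11, "ty": 0.15, "tz": 0.06, "rx": 0, "ry": 0, "rz": 0},
  {"tx": 0.11, "ty": 0.15, "tz": 0.06, "rx": 0, "ry": 0, "rz": 0},
  {"tx": 0.11, "ty": 0.15, "tz": 0.06, "rx": 0, "ry": 0, "rz": 0},
  {"tx": 0.11, "ty": 0.15, "tz": 0.03, "rx": 0, "ry": 0, "rz": 0},
  {"tx": 0.11, "ty": 0.15, "tz": 0, "rx": 0, "ry": 0, "rz": 0},
])

```text
time: 3.72
position: [0.4417, -0.0754, 0.3675]
eef_rot: [0.995, 0.098, 0.001, 0.001]
wrist_force: [0.2, -0.5, -0.8]
finger_gap: 0.0857
grasp_force: 0.0
```

Emit:
carry_out([
  {"tx": 0.107, "ty": 0.15, "tz": 0, "rx": 0, "ry": 0, "rz": 0},
  {"tx": 0, "ty": 0, "tz": -0.14, "rx": 0, "ry": 0, "rz": 0},
  {"tx": 0, "ty": 0, "tz": -0.14, "rx": 0, "ry": 0, "rz": 0},
])

```text
time: 4.1
position: [0.4733, -0.031, 0.2814]
eef_rot: [0.995, 0.099, 0.001, 0.0]
wrist_force: [1.2, 0.7, 0.3]
finger_gap: 0.0854
grasp_force: 0.0
```

Run:
```python
from h import *
s=snap('side')[120:290,200:400];t=snap('top')[110:280,270:440]
c=np.hstack([cv2.resize(s,(400,340)),cv2.resize(t,(340,340))]);cv2.imwrite('pics/g1.png',np.clip(c*1.5,0,255).astype(np.uint8))
print(get_obs()['position'],get_obs()['time'])
```

```text
[ 0.46908667 -0.03139551  0.2774523 ] 4.2
```

View pics/g1.png

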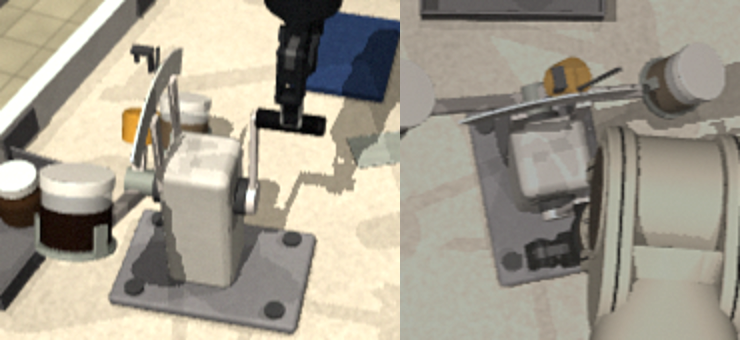

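Emit:
carry_out([
  {"tx": 0.01, "ty": 0, "tz": -0.12, "rx": 0, "ry": 0, "rz": 0},
  {"tx": 0, "ty": 0, "tz": 0, "rx": 0, "ry": 0, "rz": 0},
])

```text
time: 4.45
position: [0.4746, -0.0321, 0.2459]
eef_rot: [0.995, 0.098, -0.002, -0.0]
wrist_force: [0.3, 0.4, -0.2]
finger_gap: 0.0854
grasp_force: 0.0
```

Emit:
carry_out([
  {"tx": 0, "ty": 0, "tz": 0, "rx": 0, "ry": 0, "rz": 0},
  {"tx": 0, "ty": 0, "tz": 0, "rx": 0, "ry": 0, "rz": 0},
  {"tx": 0, "ty": 0, "tz": 0, "rx": 0, "ry": 0, "rz": 0},
  {"tx": 0, "ty": 0, "tz": 0, "rx": 0, "ry": 0, "rz": 0},
  {"tx": 0, "ty": 0, "tz": 0, "rx": 0, "ry": 0, "rz": 0},
], jaw=1, grip_force=50)

```text
time: 5.08
position: [0.4759, -0.0321, 0.2473]
eef_rot: [0.995, 0.098, 0.001, 0.0]
wrist_force: [-0.2, 0.0, 5.9]
finger_gap: 0.0207
grasp_force: 49.0
```

```bash
cat > m.py <<'E'
import sys,os,pickle
from fit import *
P=np.load('pose.npy'); C,S=np.cos(P[2]),np.sin(P[2]); I,c,dt=.033,.012,.00625
rng=np.random.default_rng(int(get_obs()['time']*100))
def lean(o): d=np.array(o['position'][:2])-P[:2]; return np.arcsin((-S*d[0]+C*d[1])/.11)
def sim(b,v,M,k,m,at,T,noise=0):            # at(t): lever lean; returns trajectory
    n=max(1,int(round(T/dt))); B=[];V=[]
    for i in range(n):
        a0,a1=at(i*dt),at((i+1)*dt); ad=(a1-a0)/dt
        v=v+dt*(m*np.sin(b)+k*(a0-b)+M-c*(v-ad))/I
        if noise: v=v+noise*np.sqrt(dt)*rng.standard_normal(np.shape(b))
        b=b+dt*v
        lo,hi=b<a1-.35,b>a1+.35; b=np.clip(b,a1-.35,a1+.35); v=np.where(lo,np.maximum(v,ad),np.where(hi,np.minimum(v,ad),v))
        B.append(b);V.append(v)
    return np.array(B),np.array(V)
bs=np.linspace(-.8,.6,141); rows=[]
for b in bs: rows.append(proj('side',W(P,(.078,.2*np.cos(b)+.03*np.sin(b),.15-.2*np.sin(b)+.03*np.cos(b)))))
rows=np.array(rows)
def measure(f=None):
    t=get_obs()['time']; snap('side',f); g=[]
    for q in masks_of('sample_jar','side'):
        r=np.argwhere(q['pixels']); r0=r.mean(0)
        if 900<len(r)<2100 and abs(r0[1]-237)<12: g.append((r0[0],q['conf']))
    if not g: return t,None
    return t,float(np.interp(max(g,key=lambda x:x[1])[0]-OFF,rows[:,0],bs))
OFF=222.4-np.interp(-.48,bs,rows[:,0])
def step(n=4,target=-.035,nm=2,reuse=None,f=None,cyc=3):
    """update the particle filter with the last plan and new pictures, then plan n rows"""
    o=get_obs(); t,a=o['time'],lean(o)
    if os.path.exists('st.pkl'):
        s=pickle.load(open('st.pkl','rb')); kn=np.r_[s['a'],s['plan']]; kn=kn+np.linspace(0,1,len(kn))*(a-kn[-1])
        tk=np.r_[0,np.arange(1,len(kn))*.125]; X=s['X']
        B,V=sim(*X,lambda u:np.interp(u,tk,kn),t-s['t'],.08); X[0],X[1]=B[-1],V[-1]
    else:
        N=4000; X=np.array([np.full(N,a-.35),np.zeros(N),.014*rng.standard_normal(N),.19*(1+.05*rng.standard_normal(N)),.27*(1+.05*rng.standard_normal(N))])
    ms=[]
    for i in range(nm):
        tm,z=measure(f if i==0 else None); ms.append(z)
        if tm>t+1e-6: B,V=sim(*X,lambda u:a,tm-t,.08); X[0],X[1]=B[-1],V[-1]; t=tm
        if z is not None:
            e=(z-X[0])/.009; w=1/(1+e**2/5)**3+1e-12; w/=w.sum(); j=rng.choice(X.shape[1],X.shape[1],p=w); X=X[:,j]
            X=X+.15*np.diag([X[0].std(),X[1].std(),X[2].std(),X[3].std(),X[4].std()])@rng.standard_normal(X.shape)
    o=get_obs(); B,V=sim(*X,lambda u:a,o['time']-t,.08); X[0],X[1]=B[-1],V[-1]; a=lean(o)
    print('t',round(o['time'],2),'a %.3f'%a,'meas',ms,'mean',X.mean(1).round(4),'sd',X.std(1).round(4))
    x=X.mean(1); h=.1*nm; per=n*.125+h
    T=np.concatenate([[0]]+[i*per+np.arange(1,n+1)*.125 if i==0 else i*per+np.arange(0,n+1)*.125 for i in range(cyc)]+[[cyc*per]])
    def kn(u):
        u=u.reshape(cyc,n); out=[a]
        for i in range(cyc):
            if i: out.append(out[-1])
            out+=list(u[i])
        return np.array(out+[out[-1]])
    def cost(u,full=False):
        A=kn(u); B,V=sim(*x,lambda q:np.interp(q,T,A),cyc*per)
        if full: return B,V
        d=np.diff(np.r_[a,u]); return np.r_[(B-target)[::4]*10,V[::4]*1.5,np.maximum(0,abs(V[::4])-.6)*20,d*3,np.maximum(0,abs(d)-.11)*100,np.maximum(0,abs(u)-.5)*100,(B[-1]-target)*30,V[-1]*15]
    best=min((least_squares(cost,np.full(n*cyc,u0),max_nfev=40) for u0 in (a,.15)),key=lambda r:r.cost)
    u=best.x[:n]; B,V=cost(best.x,True); q=int(.125/dt)
    print('cost %.2f'%best.cost,'pred b',B[::2*q].round(3),'vmax',abs(V).max().round(2),'future a',best.x.round(2))
    pickle.dump(dict(t=o['time'],a=a,plan=u,X=X),open('st.pkl','wb'))
    y=.11*np.sin(np.r_[a,u]); z=.11*np.cos(np.r_[a,u]); y0=z0=0   # rounding without accumulating
    for i in range(n):
        dy=(y[i+1]-y[0])/.3-y0; dz=round((z[i+1]-z[0])/.3-z0,3); dy=round(dy,3); y0+=dy; z0+=dz
        print('tx %.4f ty %.4f tz %.3f'%(-S*dy,C*dy,dz))
E
python3 - <<'E'
from m import *
step(n=8,nm=2)
E
```

```text
t 5.28 a -0.133 meas [-0.5004819176125683, -0.49635525099940514] mean [-0.4837  0.0001 -0.0004  0.1903  0.2699] sd [0.0001 0.0019 0.0135 0.0093 0.0133]
cost 113.20 pred b [-0.48  -0.323 -0.173 -0.07  -0.036 -0.032 -0.037 -0.037 -0.034 -0.034
 -0.035 -0.035 -0.035 -0.035 -0.035] vmax 0.63 future a [-0.05  0.02  0.1   0.04 -0.07 -0.17 -0.15 -0.05  0.    0.03  0.03  0.03
  0.03  0.02 -0.    0.01  0.01  0.03  0.03  0.    0.01  0.03  0.02  0.01]
tx -0.0058 ty 0.0284 tz 0.003
tx -0.0056 ty 0.0274 tz 0.000
tx -0.0056 ty 0.0274 tz -0.002
tx 0.0046 ty -0.0225 tz 0.002
tx 0.0081 ty -0.0392 tz -0.001
tx 0.0075 ty -0.0362 tz -0.004
tx -0.0018 ty 0.0088 tz 0.001
tx -0.0071 ty 0.0343 tz 0.004
```

```bash
sed -i "s/kn=np.r_\[s\['a'\],s\['plan'\]\];/kn=np.r_[s['a'],s['plan'][:int(round((t-s['t'])\/.125))]];/" m.py; sed -i "s/222.4-np.interp(-.48/221.8-np.interp(-.484/" m.py; grep -n "kn=np.r_\|^OFF" m.py
```

```text
26:OFF=221.8-np.interp(-.484,bs,rows[:,0])
31:        s=pickle.load(open('st.pkl','rb')); kn=np.r_[s['a'],s['plan'][:int(round((t-s['t'])/.125))]]; kn=kn+np.linspace(0,1,len(kn))*(a-kn[-1])
```

Emit:
carry_out([
  {"tx": -0.006, "ty": 0.028, "tz": 0.003, "rx": 0, "ry": 0, "rz": 0},
  {"tx": -0.006, "ty": 0.028, "tz": 0, "rx": 0, "ry": 0, "rz": 0},
  {"tx": -0.006, "ty": 0.027, "tz": -0.002, "rx": 0, "ry": 0, "rz": 0},
  {"tx": 0.005, "ty": -0.022, "tz": 0.002, "rx": 0, "ry": 0, "rz": 0},
])

```text
time: 5.78
position: [0.4723, -0.0138, 0.249]
eef_rot: [0.995, 0.098, 0.002, 0.001]
wrist_force: [-2.7, 2.9, 7.7]
finger_gap: 0.0203
grasp_force: 50.7
```

Run:
```python
from m import *
step()
```

```text
t 5.97 a 0.033 meas [-0.22606407672022596, -0.17254955012342113] mean [-0.1183  0.235  -0.0227  0.1872  0.2766] sd [0.0208 0.1221 0.0117 0.0096 0.013 ]
cost 2.72 pred b [-0.117 -0.068 -0.041 -0.034 -0.035 -0.035 -0.035 -0.035 -0.035] vmax 0.23 future a [0.14 0.11 0.08 0.09 0.12 0.14 0.14 0.14 0.14 0.14 0.14 0.14]
tx -0.0081 ty 0.0392 tz -0.004
tx 0.0020 ty -0.0098 tz 0.002
tx 0.0028 ty -0.0137 tz 0.001
tx -0.0010 ty 0.0049 tz -0.000
```

Run:
```python
from m import *
step(nm=2,n=3)
```

```text
t 6.17 a 0.033 meas [-0.1377906270027883, -0.08438469622877576] mean [-0.0869  0.0758 -0.0222  0.1861  0.2765] sd [0.0205 0.0884 0.0067 0.0104 0.0127]
cost 1.61 pred b [-0.086 -0.069 -0.047 -0.036 -0.034 -0.035 -0.035] vmax 0.11 future a [0.14 0.23 0.12 0.1  0.11 0.13 0.14 0.14 0.14]
tx -0.0081 ty 0.0392 tz -0.004
tx -0.0061 ty 0.0294 tz -0.005
tx 0.0075 ty -0.0362 tz 0.006
```

```bash
sed -i 's/,\.08)/,.2)/g; s/h=\.1\*nm/h=.2/' m.py; sed -i "s/d\*3,np.maximum(0,abs(d)-.11)/d*2,np.maximum(0,abs(d)-.15)/" m.py
python3 - <<'E'
from m import *
s=pickle.load(open('st.pkl','rb')); N=4000; r=rng.standard_normal
s['X']=np.array([-.037+.012*r(N),.47+.07*r(N),.004+.012*r(N),.19*(1+.05*r(N)),.27*(1+.05*r(N))])
pickle.dump(s,open('st.pkl','wb')); step(nm=0)
E
```

```text
t 6.17 a 0.033 meas [] mean [-0.0309  0.4714  0.0041  0.1901  0.2697] sd [0.012  0.0729 0.012  0.0094 0.0135]
cost 47.41 pred b [-0.028  0.069  0.144  0.122  0.069  0.023 -0.012 -0.027 -0.048] vmax 0.47 future a [-0.12 -0.07 -0.05 -0.21 -0.2  -0.05 -0.04 -0.02  0.06  0.05 -0.05 -0.04]
tx 0.0115 ty -0.0558 tz -0.003
tx -0.0036 ty 0.0176 tz 0.002
tx -0.0018 ty 0.0088 tz 0.001
tx 0.0115 ty -0.0558 tz -0.008
```

Emit:
carry_out([
  {"tx": 0.009, "ty": -0.044, "tz": -0.001, "rx": 0, "ry": 0, "rz": 0},
  {"tx": 0.007, "ty": -0.032, "tz": -0.005, "rx": 0, "ry": 0, "rz": 0},
  {"tx": 0.002, "ty": -0.01, "tz": -0.002, "rx": 0, "ry": 0, "rz": 0},
])

```text
time: 6.55
position: [0.4767, -0.0367, 0.2457]
eef_rot: [0.995, 0.099, 0.001, -0.004]
wrist_force: [-0.5, 6.4, 2.3]
finger_gap: 0.02
grasp_force: 52.0
```

Run:
```python
from m import *
s=pickle.load(open('st.pkl','rb')); s['plan']=np.array([-.09,-.18,-.21]); pickle.dump(s,open('st.pkl','wb')); step()
```

```text
t 6.75 a -0.184 meas [0.023320533932067303, 0.01307911567086288] mean [-0.0122 -0.3018 -0.0068  0.1892  0.2691] sd [0.0167 0.1232 0.0089 0.0094 0.0142]
cost 20.62 pred b [-0.014 -0.093 -0.131 -0.128 -0.106 -0.084 -0.075 -0.052 -0.023] vmax 0.34 future a [-0.01  0.14  0.23  0.2   0.13  0.11  0.1   0.03  0.12  0.13  0.13  0.02]
tx -0.0125 ty 0.0607 tz 0.006
tx -0.0117 ty 0.0568 tz -0.004
tx -0.0063 ty 0.0304 tz -0.006
tx 0.0024 ty -0.0118 tz 0.003
```

Emit:
carry_out([
  {"tx": -0.0125, "ty": 0.061, "tz": 0.006, "rx": 0, "ry": 0, "rz": 0},
  {"tx": -0.012, "ty": 0.057, "tz": -0.004, "rx": 0, "ry": 0, "rz": 0},
  {"tx": -0.006, "ty": 0.03, "tz": -0.006, "rx": 0, "ry": 0, "rz": 0},
])

```text
time: 7.12
position: [0.4692, 0.002, 0.2457]
eef_rot: [0.995, 0.097, 0.002, 0.004]
wrist_force: [-0.4, -9.8, 11.8]
finger_gap: 0.02
grasp_force: 54.2
```

Run:
```python
from m import *
step(n=3,cyc=4)
```

```text
t 7.33 a 0.197 meas [-0.12089607323110028, -0.1509736354420486] mean [-0.1577 -0.0259 -0.0078  0.1885  0.2692] sd [0.0109 0.0906 0.007  0.0101 0.0145]
cost 5.66 pred b [-0.152 -0.079 -0.034 -0.032 -0.035 -0.035 -0.035 -0.035 -0.035 -0.035] vmax 0.31 future a [ 0.23  0.08 -0.07  0.01  0.06  0.06  0.06  0.06  0.06  0.06  0.06  0.06]
tx -0.0022 ty 0.0108 tz -0.002
tx 0.0111 ty -0.0539 tz 0.008
tx 0.0111 ty -0.0539 tz 0.000
```

Emit:
carry_out([
  {"tx": -0.0025, "ty": 0.0115, "tz": -0.003, "rx": 0, "ry": 0, "rz": 0},
  {"tx": 0.0045, "ty": -0.021, "tz": 0.004, "rx": 0, "ry": 0, "rz": 0},
  {"tx": 0.0065, "ty": -0.032, "tz": 0.004, "rx": 0, "ry": 0, "rz": 0},
])

```text
time: 7.7
position: [0.4705, -0.0045, 0.2463]
eef_rot: [0.995, 0.099, 0.001, -0.004]
wrist_force: [-2.8, 8.9, 9.1]
finger_gap: 0.0203
grasp_force: 53.8
```

```bash
sed -i "s/,d\*2,/,d*5,/" m.py
python3 - <<'E'
from m import *
s=pickle.load(open('st.pkl','rb')); s['plan']=np.array([.23,.17,.08]); pickle.dump(s,open('st.pkl','wb')); step(n=3,cyc=4)
E
```

```text
t 7.9 a 0.115 meas [-0.0847562838807981, -0.05120167775846119] mean [-0.0338  0.1967 -0.0078  0.1871  0.2776] sd [0.0114 0.0893 0.002  0.007  0.003 ]
cost 1.68 pred b [-0.033 -0.004 -0.012 -0.03  -0.037 -0.037 -0.035 -0.035 -0.035 -0.035] vmax 0.2 future a [-0.04 -0.11 -0.01  0.07  0.09  0.08  0.06  0.06  0.05  0.06  0.06  0.06]
tx 0.0111 ty -0.0539 tz 0.002
tx 0.0058 ty -0.0284 tz -0.002
tx -0.0079 ty 0.0382 tz 0.002
```

Emit:
carry_out([
  {"tx": 0.0115, "ty": -0.0555, "tz": 0.002, "rx": 0, "ry": 0, "rz": 0},
  {"tx": 0.0035, "ty": -0.018, "tz": -0.001, "rx": 0, "ry": 0, "rz": 0},
  {"tx": -0.0065, "ty": 0.032, "tz": 0.001, "rx": 0, "ry": 0, "rz": 0},
])

```text
time: 8.28
position: [0.4742, -0.0219, 0.2472]
eef_rot: [0.995, 0.097, 0.002, 0.002]
wrist_force: [1.4, -8.4, 6.4]
finger_gap: 0.0199
grasp_force: 52.9
```

```bash
sed -i "s/    ms=\[\]/    ms=[]; print('a at start %.3f'%a)/" m.py
python3 - <<'E'
from m import *
s=pickle.load(open('st.pkl','rb')); s['plan']=np.array([-.04,-.09,-.03]); pickle.dump(s,open('st.pkl','wb')); step(n=3,cyc=4,f='b1')
E
```

```text
a at start -0.040
t 8.47 a -0.036 meas [0.06325465977008185, 0.07056774398229859] mean [ 0.0811  0.0815 -0.0074  0.1864  0.2776] sd [0.0145 0.1002 0.0017 0.006  0.004 ]
cost 12.82 pred b [ 0.082  0.069  0.021 -0.026 -0.041 -0.039 -0.035 -0.034 -0.035 -0.035] vmax 0.22 future a [-0.19 -0.17 -0.02  0.13  0.15  0.11  0.07  0.05  0.05  0.05  0.06  0.06]
tx 0.0111 ty -0.0539 tz -0.006
tx -0.0010 ty 0.0049 tz 0.001
tx -0.0111 ty 0.0539 tz 0.005
```

Run:
```python
from fit import *
P=np.load('pose.npy')
im=cv2.imread('pics/b1.png')[125:215,225:345]
c=np.clip(cv2.resize(im,None,fx=6,fy=6,interpolation=cv2.INTER_CUBIC)*1.6,0,255).astype(np.uint8)
for b,col in((.063,(0,0,255)),(-.035,(0,200,0))):
    r,q=proj('side',W(P,tip(b))); cv2.circle(c,(int((q-225+.5)*6),int((r-125+.5)*6)),4,col,1)
cv2.imwrite('pics/b1c.png',c)
```

```text
(no output)
```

View pics/b1c.png

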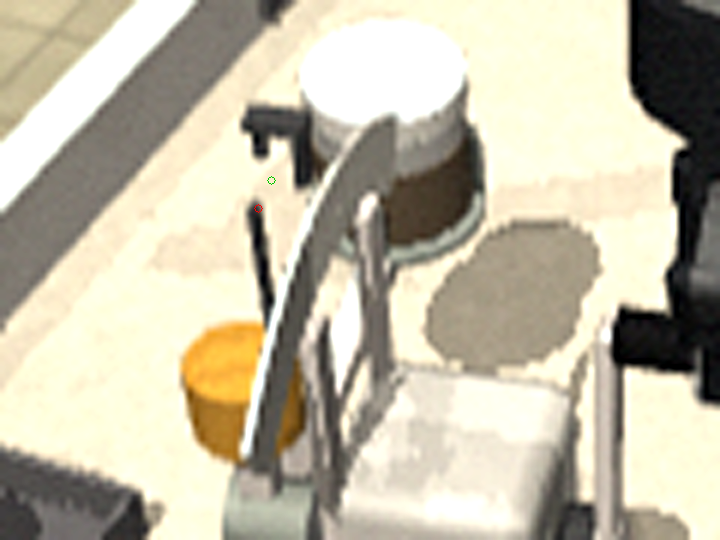

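```bash
sed -i "s/            X=X+.15/            X[2]+=.003*rng.standard_normal(X.shape[1]); X[1]+=.03*rng.standard_normal(X.shape[1]); X=X+.15/" m.py
python3 - <<'E'
from fit import *
P=np.load('pose.npy')
for px in((150.5,268.2),(158.3,266.7),(155.6,269.9)):
    r=least_squares(lambda q:proj('side',W(P,tip(q[0],q[1])))-px,[0,.16],x_scale=[.1,.01]); print(px,r.x,r.cost)
for px in((149,349),(148.2,346.3)):
    r=least_squares(lambda q:proj('top',W(P,tip(q,.165)))[1]-px[1],[0]); print(px,r.x)
E
```

```text
(150.5, 268.2) [0.0015 0.1747] 4.740536547624456e-24
(158.3, 266.7) [0.0875 0.166 ] 1.6155871338926322e-27
(155.6, 269.9) [-0.0364  0.1571] 9.191075204715184e-23
(149, 349) [1.1327]
(148.2, 346.3) [1.1323]
```

```bash
python3 - <<'E'
t=open('m.py').read()
t=t.replace("def step(n=4,target=-.035,","def ac(Y): return np.arcsin((-.0147+np.asarray(Y)*.3/C)/.11)\ndef step(done=[],n=3,target=-.03,").replace("cyc=3):","cyc=4):")
t=t.replace("s=pickle.load(open('st.pkl','rb'));","s=pickle.load(open('st.pkl','rb')); Y=s.get('Y',.04)+np.cumsum([0]+list(done)); s['plan']=ac(Y[1:])-.018*np.sign(np.diff(Y));")
t=t.replace("pickle.dump(dict(t=","pickle.dump(dict(Y=Y[-1],t=")
i=t.index("    y=.11*np.sin(np.r_[a,u])")
t=t[:i]+"""    y0=Y[-1]; w=ac(y0); up=np.r_[a,u]
    for i in range(n):
        d=up[i+1]-up[i]; tgt=up[i+1]+.018*np.sign(d) if abs(d)>.008 else w
        dy=round(((.11*np.sin(tgt)+.0147)*C/.3-y0),3); y0+=dy; dz=.11*(np.cos(tgt)-np.cos(w))/.3; w=tgt
        print('a %.3f tx %.4f ty %.3f tz %.3f'%(up[i+1],-S/C*dy,dy,dz))
"""
open('m.py','w').write(t)
E
python3 - <<'E'
from m import *
s=pickle.load(open('st.pkl','rb')); X=s['X'];X[2]+=.004+.008*rng.standard_normal(4000); pickle.dump(s,open('st.pkl','wb'))
step(nm=1,f='b2')
E
```

```text
a at start -0.036
t 8.57 a -0.036 meas [0.0874400115489061] mean [ 0.0956  0.0948 -0.0032  0.1862  0.2775] sd [0.0151 0.1071 0.0085 0.0057 0.0045]
cost 16.61 pred b [ 0.096  0.089  0.041 -0.015 -0.037 -0.035 -0.03  -0.029 -0.03  -0.03 ] vmax 0.25 future a [-0.19 -0.23 -0.08  0.07  0.14  0.1   0.05  0.02  0.02  0.03  0.03  0.03]
a -0.188 tx 0.0136 ty -0.066 tz -0.008
a -0.229 tx 0.0029 ty -0.014 tz -0.003
a -0.078 tx -0.0136 ty 0.066 tz 0.010
```

Emit:
carry_out([
  {"tx": 0.0136, "ty": -0.066, "tz": -0.008, "rx": 0, "ry": 0, "rz": 0},
  {"tx": 0.003, "ty": -0.014, "tz": -0.003, "rx": 0, "ry": 0, "rz": 0},
  {"tx": -0.012, "ty": 0.058, "tz": 0.009, "rx": 0, "ry": 0, "rz": 0},
])

```text
time: 8.95
position: [0.476, -0.0309, 0.2469]
eef_rot: [0.995, 0.096, 0.002, 0.005]
wrist_force: [-1.3, -10.7, 13.6]
finger_gap: 0.02
grasp_force: 52.7
```

Run:
```python
from m import *
step([-.066,-.014,.058])
```

```text
a at start -0.123
t 9.15 a -0.107 meas [0.05049681618392734, 0.02476560223102759] mean [-0.0166 -0.3993 -0.0007  0.1857  0.2781] sd [0.0183 0.1251 0.0091 0.0048 0.0031]
cost 19.29 pred b [-0.019 -0.104 -0.129 -0.108 -0.083 -0.078 -0.068 -0.059 -0.037 -0.014] vmax 0.4 future a [ 0.06  0.21  0.22  0.12  0.1  -0.02  0.07  0.08  0.03  0.1   0.12 -0.03]
a 0.057 tx -0.0117 ty 0.057 tz 0.000
a 0.212 tx -0.0113 ty 0.055 tz -0.009
a 0.221 tx -0.0006 ty 0.003 tz -0.001
```

Emit:
carry_out([
  {"tx": -0.0117, "ty": 0.057, "tz": 0, "rx": 0, "ry": 0, "rz": 0},
  {"tx": -0.009, "ty": 0.044, "tz": -0.006, "rx": 0, "ry": 0, "rz": 0},
])

```text
time: 9.4
position: [0.4699, 0.0004, 0.2456]
eef_rot: [0.995, 0.097, 0.003, 0.005]
wrist_force: [3.6, -8.4, -1.6]
finger_gap: 0.0201
grasp_force: 53.3
```

Run:
```python
from m import *
step([.057,.044])
```

```text
a at start 0.168
t 9.6 a 0.182 meas [-0.10327041367785574, -0.1330356887514414] mean [-0.1501 -0.1538 -0.0017  0.1858  0.2782] sd [0.0163 0.1211 0.0091 0.0052 0.0033]
cost 67.70 pred b [-0.151 -0.171 -0.172 -0.165 -0.155 -0.154 -0.144 -0.114 -0.059  0.002] vmax 0.27 future a [0.19 0.16 0.12 0.12 0.11 0.05 0.12 0.13 0.14 0.16 0.15 0.01]
a 0.186 tx -0.0000 ty 0.000 tz 0.000
a 0.164 tx 0.0039 ty -0.019 tz 0.003
a 0.117 tx 0.0033 ty -0.016 tz 0.002
```

```bash
python3 - <<'E'
t=open('m.py').read()
i=t.index("    best=min("); j=t.index("    u=best.x[:n]")
t=t[:i]+"""    aeq=target-(x[4]*np.sin(target)+x[2])/x[3]
    def roll(w):
        xb,xv,ca,g=x[0],x[1],a,[]
        for i in range(cyc):
            for _ in range(n):
                tp=np.array([xb,xv])+[.06*xv,0]; na=aeq-((.033*w*w+.09)*(tp[0]-target)+.033*1.8*w*xv)/.19
                na=float(np.clip(na,max(ca-.15,-.5),min(ca+.15,.5))); g.append(na)
                B,V=sim(xb,xv,*x[2:],lambda q:ca+(na-ca)*q/.125,.125); xb,xv,ca=B[-1],V[-1],na
            B,V=sim(xb,xv,*x[2:],lambda q:ca,h); xb,xv=B[-1],V[-1]
        return np.array(g)
    best=min((least_squares(cost,roll(w),max_nfev=60,diff_step=1e-3) for w in (1.2,1.8,2.5)),key=lambda r:r.cost)
"""+t[j:]
t=t.replace("(B-target)[::4]*10","(B-target)[::4]*6")
open('m.py','w').write(t)
E
time python3 - <<'E'
from m import *
step(nm=1)
E
```

```text
a at start 0.182
t 9.7 a 0.183 meas [-0.16095308597894814] mean [-0.1629  0.0277 -0.0037  0.1856  0.2784] sd [0.0066 0.0683 0.0094 0.0048 0.0026]
cost 4.50 pred b [-0.163 -0.085 -0.031 -0.018 -0.02  -0.026 -0.029 -0.03  -0.03  -0.031] vmax 0.34 future a [ 0.22  0.07 -0.08 -0.05 -0.01  0.02  0.05  0.04  0.04  0.03  0.03  0.04]
a 0.217 tx -0.0027 ty 0.013 tz -0.003
a 0.069 tx 0.0136 ty -0.066 tz 0.010
a -0.077 tx 0.0107 ty -0.052 tz -0.001
real	0m4.784s
user	0m3.633s
sys	0m0.072s
```

Emit:
carry_out([
  {"tx": -0.0027, "ty": 0.013, "tz": -0.003, "rx": 0, "ry": 0, "rz": 0},
  {"tx": 0.0136, "ty": -0.066, "tz": 0.01, "rx": 0, "ry": 0, "rz": 0},
  {"tx": 0.0085, "ty": -0.042, "tz": -0.001, "rx": 0, "ry": 0, "rz": 0},
])

```text
time: 10.07
position: [0.4744, -0.022, 0.2467]
eef_rot: [0.995, 0.099, 0.002, -0.004]
wrist_force: [-2.0, 9.8, 7.2]
finger_gap: 0.0199
grasp_force: 53.9
```

Run:
```python
from m import *
step([.013,-.066,-.042])
```

```text
a at start -0.041
t 10.28 a -0.057 meas [-0.1083752734117801, -0.10430696030894021] mean [-0.1212 -0.2178 -0.0143  0.1857  0.2791] sd [0.0173 0.1191 0.0086 0.0038 0.0024]
cost 122.47 pred b [-0.123 -0.169 -0.068 -0.022 -0.001  0.06   0.176  0.31   0.309  0.254] vmax 0.62 future a [ 0.11  0.18  0.01 -0.12  0.03  0.19  0.31  0.15  0.07  0.02  0.02  0.04]
a 0.112 tx -0.0146 ty 0.071 tz -0.002
a 0.178 tx -0.0047 ty 0.023 tz -0.004
a 0.007 tx 0.0152 ty -0.074 tz 0.007
```

```bash
cat > idf.py <<'E'
from m import *
seg=[(5.28,[.028,.028,.027,-.022]),(6.175,[-.044,-.032,-.01]),(6.75,[.061,.057,.03]),(7.325,[.0115,-.021,-.032]),(7.9,[-.0555,-.018,.032]),(8.575,[-.066,-.014,.058]),(9.15,[.057,.044]),(9.7,[.013,-.066,-.042])]
ms=np.array([(5.78,-.226),(5.88,-.1726),(5.975,-.1378),(6.075,-.0844),(6.55,.0233),(6.65,.0131),(7.125,-.1209),(7.225,-.151),(7.7,-.0848),(7.8,-.0512),(8.275,.0633),(8.375,.0706),(8.475,.0874),(8.95,.0505),(9.05,.0248),(9.4,-.1033),(9.5,-.133),(9.6,-.161),(10.075,-.1084),(10.175,-.1043)])
al=np.array([(5.97,.033),(6.75,-.184),(7.33,.197),(7.9,.115),(8.28,-.04),(8.47,-.036),(8.95,-.123),(9.15,-.107),(9.4,.168),(9.6,.182),(10.07,-.041),(10.28,-.057)])
tk,yk=[5.28],[-.0147]
for t,r in seg:
    tk.append(t);yk.append(yk[-1])
    for i,d in enumerate(r): tk.append(t+.125*(i+1));yk.append(yk[-1]+d*.3/C)
tg=np.arange(5.28,10.3,dt); cmd=np.arcsin(np.interp(tg,tk,yk)/.11)
def lever(tau,w):
    f=cmd[0];p=cmd[0];o=[]
    for q in cmd:
        f+=(q-f)*dt/max(tau,dt); p=min(max(p,f-w),f+w); o.append(p)
    return np.array(o)
sc=np.r_[.03,.01,.02,.02,.04,.03,.02,.15,np.full(len(seg),.08)]
def run(q):
    tau,w,M,k,m,bb,b0,Is=q[0],q[1],q[2],.19*(1+q[3]),.27*(1+q[4]),q[5],0,1+q[7]
    A=lever(tau,w); b,v=A[0]-.35,0.; B=[]; kick={int(round((t-5.28)/dt)):q[8+i] for i,(t,_) in enumerate(seg)}
    for i in range(len(tg)):
        if i: 
            ad=(A[i]-A[i-1])/dt; v+=dt*(m*np.sin(b)+k*(A[i-1]-b)+M-c*(v-ad))/(I*Is)+kick.get(i,0); b+=dt*v
            if b<A[i]-.35: b=A[i]-.35; v=max(v,ad)
        B.append(b)
    return A,np.array(B)
def res(x):
    q=x*sc; A,B=run(q); return np.r_[(np.interp(ms[:,0],tg,B)+q[5]-ms[:,1])/.008,(np.interp(al[:,0],tg,A)-al[:,1])/.01,x]
r=least_squares(res,np.r_[1,1.8,0,0,0,0,0,0,np.zeros(len(seg))],diff_step=1e-3,loss='soft_l1')
q=r.x*sc; A,B=run(q); print(r.cost,q[:8].round(4),'kicks',q[8:].round(3)); print((np.interp(ms[:,0],tg,B)+q[5]-ms[:,1]).round(3)); print((np.interp(al[:,0],tg,A)-al[:,1]).round(3)); v=np.gradient(B,dt); print('now',B[-1],v[-1],A[-1])
E
python3 idf.py
```

```text
245.64221866279888 [ 0.6924 -0.032  -0.0006 -0.0077  0.0271  0.2339  0.      0.0755] kicks [ 0.     0.     0.    -0.     0.221  0.086  0.155  0.   ]
[ 0.022 -0.019 -0.044 -0.088 -0.234 -0.243 -0.062  0.001  0.047  0.026
  0.002  0.005 -0.007  0.003  0.002 -0.003 -0.009  0.045  0.084  0.088]
[-0.099  0.053 -0.201 -0.053  0.04   0.023  0.027  0.006 -0.224 -0.182
  0.083  0.062]
now -0.2488765280074257 -0.022209843364522364 0.0025614979722687822
```

```bash
python3 - <<'E'
t=open('idf.py').read(); i=t.index("sc=np.r_")
t=t[:i]+"""
n=len(seg); ts=[s[0] for s in seg]+[10.275]; ix=[int(round((t-5.28)/dt)) for t in ts]
sc=np.r_[.02,.01,.015,.05,.05,.02,.08,np.tile([.05,.1],n-1)]
x0b=np.interp(ts[1:-1],ms[:,0],ms[:,1]); v0=np.array([.45,-.2,-.1,.25,.1,-.3,0])
base=np.r_[.02,.018,0,0,0,0,0,np.c_[x0b,v0].ravel()]
def run(q):
    A=lever(q[0],q[1]); B=np.zeros(ix[-1]+1); gaps=[]; st=[(A[0]-.35,0.)]+[tuple(z) for z in q[7:].reshape(-1,2)]
    for j in range(n):
        b,v=st[j]; K=ix[j+1]-ix[j]
        for i in range(ix[j],ix[j+1]+1):
            if i>ix[j]:
                ad=(A[i]-A[i-1])/dt; v+=dt*(.27*(1+q[4])*np.sin(b)+.19*(1+q[3])*(A[i-1]-b)+q[2]-c*(v-ad))/(I*(1+q[6])); b+=dt*v
                if b<A[i]-.35: b=A[i]-.35; v=max(v,ad)
            B[i]=b
        gaps.append((b,v))
    return A,B,np.array(gaps),np.array(st)
def res(x):
    q=base+x*sc; A,B,g,s=run(q); d=g[:-1]-s[1:]
    return np.r_[(np.interp(ms[:,0],tg[:len(B)],B)+q[5]-ms[:,1])/.006,(np.interp(al[:,0],tg,A)-al[:,1])/.008,d[:,0]/.004,d[:,1]/.06,x[:7]]
r=least_squares(res,np.zeros(len(base)),diff_step=1e-4,loss='soft_l1',bounds=(np.r_[-1,-1.8,np.full(len(base)-2,-9)],9.))
q=base+r.x*sc; A,B,g,s=run(q); print(r.cost,'tau,w,M,dk,dm,bias,dI',q[:7].round(4)); print('meas err',(np.interp(ms[:,0],tg[:len(B)],B)+q[5]-ms[:,1]).round(3)); print('lever err',(np.interp(al[:,0],tg,A)-al[:,1]).round(3)); print('v gaps',(g[:-1]-s[1:])[:,1].round(3),'b gaps',(g[:-1]-s[1:])[:,0].round(3),'now',g[-1])
J=r.jac; print('sd',(np.sqrt(np.diag(np.linalg.inv(J.T@J)))*sc)[:7].round(4))
"""
open('idf.py','w').write(t)
E
python3 idf.py
```

```text
21.285294867294684 tau,w,M,dk,dm,bias,dI [ 0.0182  0.0164 -0.0155 -0.0279 -0.0225 -0.0264  0.3856]
meas err [-0.006 -0.01  -0.003 -0.016 -0.007  0.001 -0.001  0.002  0.008  0.004
  0.002  0.006 -0.004  0.    -0.002  0.001 -0.    -0.     0.016  0.028]
lever err [ 0.02  -0.004 -0.003 -0.006 -0.005 -0.003  0.007  0.007  0.002  0.001
  0.006  0.007]
v gaps [-0.014  0.096  0.    -0.027 -0.039  0.003  0.   ] b gaps [-0.001  0.     0.     0.001 -0.     0.     0.   ] now [-0.0411  0.0599]
sd [0.0061 0.0033 0.0028 0.0499 0.0506 0.0064 0.1509]
```

```bash
sed -i "s/I,c,dt=.033/I,c,dt=.040/; s/,\.2)/,.12)/g; s/X\[2\]+=.003/X[2]+=.0015/; s/X\[1\]+=.03\*/X[1]+=.02*/; s/rows\[:,0\],bs))$/rows[:,0],bs))+.026/" m.py; grep -c "+.026" m.py
python3 - <<'E'
from m import *
s=pickle.load(open('st.pkl','rb')); N=4000; r=rng.standard_normal
s['X']=np.array([-.08+.012*r(N),-.06+.08*r(N),-.0135+.005*r(N),.188*(1+.03*r(N)),.267*(1+.03*r(N))])
pickle.dump(s,open('st.pkl','wb')); step(nm=1)
E
```

```text
1
a at start -0.057
t 10.38 a -0.057 meas [-0.08384144872180395] mean [-0.093  -0.1408 -0.0136  0.1881  0.2665] sd [0.0114 0.092  0.0052 0.0057 0.0081]
cost 8.23 pred b [-0.094 -0.128 -0.133 -0.118 -0.098 -0.078 -0.06  -0.046 -0.034 -0.024] vmax 0.16 future a [0.1  0.22 0.21 0.16 0.14 0.12 0.11 0.1  0.08 0.09 0.09 0.08]
a 0.095 tx -0.0134 ty 0.065 tz -0.002
a 0.223 tx -0.0093 ty 0.045 tz -0.008
a 0.214 tx 0.0033 ty -0.016 tz 0.004
```

Emit:
carry_out([
  {"tx": -0.0134, "ty": 0.065, "tz": -0.002, "rx": 0, "ry": 0, "rz": 0},
  {"tx": -0.0093, "ty": 0.045, "tz": -0.008, "rx": 0, "ry": 0, "rz": 0},
])

```text
time: 10.62
position: [0.4693, 0.0053, 0.2443]
eef_rot: [0.995, 0.097, 0.003, 0.004]
wrist_force: [2.5, -8.4, 8.0]
finger_gap: 0.0203
grasp_force: 55.2
```

Run:
```python
from m import *
step([.065,.045])
```

```text
a at start 0.213
t 10.82 a 0.228 meas [-0.12280606449485587, -0.05711037078608956] mean [ 0.0461  0.9408 -0.015   0.1878  0.2667] sd [0.0226 0.1373 0.0055 0.0058 0.0079]
cost 1810.92 pred b [ 0.052  0.203  0.038 -0.17  -0.07   0.087  0.204  0.354  0.402  0.116] vmax 1.17 future a [-0.08 -0.14 -0.17 -0.    0.12 -0.07 -0.15  0.01  0.16  0.23  0.09 -0.06]
a -0.075 tx 0.0245 ty -0.119 tz 0.009
a -0.143 tx 0.0051 ty -0.025 tz -0.003
a -0.174 tx 0.0023 ty -0.011 tz -0.002
```

Emit:
carry_out([
  {"tx": 0.0157, "ty": -0.076, "tz": 0.011, "rx": 0, "ry": 0, "rz": 0},
  {"tx": 0.0126, "ty": -0.061, "tz": -0.003, "rx": 0, "ry": 0, "rz": 0},
])

```text
time: 11.08
position: [0.4763, -0.0297, 0.2466]
eef_rot: [0.995, 0.099, 0.002, -0.004]
wrist_force: [-2.6, 7.6, 12.1]
finger_gap: 0.02
grasp_force: 52.9
```

Run:
```python
from m import *
s=pickle.load(open('st.pkl','rb')); X=s['X']; X[1]=.55+.2*rng.standard_normal(4000); X[0]=.0+.03*rng.standard_normal(4000); pickle.dump(s,open('st.pkl','wb'))
step([-.076,-.061])
```

```text
a at start -0.113
t 11.28 a -0.133 meas [0.22444187460303852, 0.22372900088998113] mean [ 0.2282 -0.0864 -0.0149  0.1878  0.2673] sd [0.0053 0.0543 0.0059 0.006  0.0079]
cost 14.61 pred b [ 0.215  0.119  0.035 -0.019 -0.037 -0.036 -0.031 -0.029 -0.03  -0.03 ] vmax 0.41 future a [-0.17 -0.02  0.13  0.22  0.21  0.16  0.11  0.09  0.08  0.09  0.09  0.09]
a -0.172 tx 0.0035 ty -0.017 tz -0.003
a -0.021 tx -0.0138 ty 0.067 tz 0.007
a 0.130 tx -0.0111 ty 0.054 tz -0.004
```

Emit:
carry_out([
  {"tx": 0, "ty": 0, "tz": 0, "rx": 0, "ry": 0, "rz": 0},
  {"tx": -0.0087, "ty": 0.042, "tz": 0.004, "rx": 0, "ry": 0, "rz": 0},
  {"tx": -0.0037, "ty": 0.018, "tz": 0, "rx": 0, "ry": 0, "rz": 0},
])

```text
time: 11.65
position: [0.4741, -0.0187, 0.2487]
eef_rot: [0.995, 0.097, 0.003, 0.006]
wrist_force: [-2.5, -8.6, 20.9]
finger_gap: 0.02
grasp_force: 52.8
```

```bash
sed -i "s/,d\*5,/,d*8,/" m.py
python3 - <<'E'
from m import *
step([0,.042,.018])
E
```

```text
a at start -0.011
t 11.85 a -0.004 meas [None, 0.056335746637109524] mean [ 0.019  -0.4524 -0.0197  0.189   0.2657] sd [0.0178 0.0771 0.0048 0.0055 0.0074]
cost 525.54 pred b [ 0.016 -0.073  0.071  0.165  0.253  0.411  0.451  0.376  0.347  0.356] vmax 0.85 future a [ 0.19  0.27 -0.04 -0.13  0.02  0.28  0.21  0.15  0.11  0.1   0.1   0.1 ]
a 0.187 tx -0.0132 ty 0.064 tz -0.008
a 0.273 tx -0.0062 ty 0.030 tz -0.008
a -0.037 tx 0.0253 ty -0.123 tz 0.015
```

Emit:
carry_out([
  {"tx": -0.0107, "ty": 0.052, "tz": -0.005, "rx": 0, "ry": 0, "rz": 0},
  {"tx": -0.0058, "ty": 0.028, "tz": -0.006, "rx": 0, "ry": 0, "rz": 0},
])

```text
time: 12.1
position: [0.4691, 0.0063, 0.2446]
eef_rot: [0.995, 0.097, 0.003, 0.004]
wrist_force: [2.2, -7.7, 6.5]
finger_gap: 0.0203
grasp_force: 54.5
```

Run:
```python
from m import *
step([.052,.028],nm=3)
```

```text
a at start 0.222
t 12.4 a 0.231 meas [-0.02912996763095731, -0.0346699098931406, -0.03430517085310744] mean [-0.0347  0.0607 -0.0151  0.1897  0.2666] sd [0.0139 0.0811 0.0049 0.006  0.009 ]
cost 0.79 pred b [-0.034 -0.018 -0.013 -0.019 -0.025 -0.029 -0.03  -0.031 -0.03  -0.03 ] vmax 0.07 future a [0.11 0.05 0.04 0.07 0.09 0.1  0.1  0.1  0.1  0.09 0.09 0.09]
a 0.108 tx 0.0117 ty -0.057 tz 0.010
a 0.054 tx 0.0039 ty -0.019 tz 0.001
a 0.045 tx 0.0006 ty -0.003 tz 0.000
```

Emit:
carry_out([
  {"tx": 0.0117, "ty": -0.057, "tz": 0.01, "rx": 0, "ry": 0, "rz": 0},
  {"tx": 0.0045, "ty": -0.022, "tz": 0.001, "rx": 0, "ry": 0, "rz": 0},
])

```text
time: 12.65
position: [0.4727, -0.0115, 0.2476]
eef_rot: [0.995, 0.099, 0.002, -0.004]
wrist_force: [-1.6, 10.1, 10.9]
finger_gap: 0.0201
grasp_force: 52.8
```

Run:
```python
from m import *
step([-.057,-.022])
```

```text
a at start 0.056
t 12.85 a 0.050 meas [0.02395846047381414, 0.04696159845435918] mean [ 0.0623  0.1889 -0.012   0.1912  0.2666] sd [0.0127 0.0766 0.0048 0.0062 0.0097]
cost 8.16 pred b [ 0.064  0.087  0.066  0.02  -0.015 -0.03  -0.033 -0.032 -0.03  -0.03 ] vmax 0.19 future a [-0.1  -0.16 -0.08  0.02  0.09  0.13  0.12  0.1   0.09  0.08  0.07  0.07]
a -0.101 tx 0.0109 ty -0.053 tz -0.002
a -0.160 tx 0.0043 ty -0.021 tz -0.003
a -0.083 tx -0.0082 ty 0.040 tz 0.005
```

Emit:
carry_out([
  {"tx": 0.0109, "ty": -0.053, "tz": -0.002, "rx": 0, "ry": 0, "rz": 0},
  {"tx": 0.0043, "ty": -0.021, "tz": -0.003, "rx": 0, "ry": 0, "rz": 0},
])

```text
time: 13.1
position: [0.4773, -0.0339, 0.2459]
eef_rot: [0.995, 0.099, 0.002, -0.004]
wrist_force: [1.2, 7.7, 0.2]
finger_gap: 0.0197
grasp_force: 52.4
```

Run:
```python
from m import *
step([-.053,-.021])
```

```text
a at start -0.153
t 13.3 a -0.162 meas [0.09103548772488554, 0.08288502873224222] mean [ 0.0703 -0.1768 -0.0121  0.191   0.2658] sd [0.0127 0.0762 0.0049 0.0064 0.01  ]
cost 3.10 pred b [ 0.069  0.019 -0.016 -0.03  -0.034 -0.033 -0.031 -0.03  -0.03  -0.03 ] vmax 0.21 future a [-0.02  0.07  0.13  0.13  0.11  0.09  0.08  0.07  0.07  0.07  0.07  0.08]
a -0.024 tx -0.0128 ty 0.062 tz 0.006
a 0.075 tx -0.0072 ty 0.035 tz -0.002
a 0.133 tx -0.0043 ty 0.021 tz -0.003
```

Emit:
carry_out([
  {"tx": -0.0128, "ty": 0.062, "tz": 0.006, "rx": 0, "ry": 0, "rz": 0},
  {"tx": -0.0072, "ty": 0.035, "tz": -0.002, "rx": 0, "ry": 0, "rz": 0},
  {"tx": -0.0043, "ty": 0.021, "tz": -0.003, "rx": 0, "ry": 0, "rz": 0},
])

```text
time: 13.68
position: [0.4716, -0.0045, 0.2476]
eef_rot: [0.995, 0.097, 0.004, 0.005]
wrist_force: [3.6, -5.8, -0.5]
finger_gap: 0.0203
grasp_force: 51.3
```

Run:
```python
from m import *
step([.062,.035,.021])
```

```text
a at start 0.120
t 13.88 a 0.131 meas [0.0007334706600130025, -0.006304226832328449] mean [-0.0169 -0.072  -0.0117  0.1912  0.265 ] sd [0.0131 0.0787 0.0049 0.0065 0.0101]
cost 0.06 pred b [-0.017 -0.028 -0.031 -0.03  -0.03  -0.03  -0.03  -0.03  -0.03  -0.03 ] vmax 0.07 future a [0.12 0.1  0.09 0.08 0.07 0.07 0.07 0.07 0.07 0.07 0.07 0.07]
a 0.117 tx 0.0037 ty -0.018 tz 0.002
a 0.101 tx 0.0012 ty -0.006 tz 0.001
a 0.086 tx 0.0012 ty -0.006 tz 0.000
```

Converged near the marker; holding from here with small corrections.

Emit:
carry_out([
  {"tx": 0.0037, "ty": -0.018, "tz": 0.002, "rx": 0, "ry": 0, "rz": 0},
  {"tx": 0.0012, "ty": -0.006, "tz": 0.001, "rx": 0, "ry": 0, "rz": 0},
])

```text
time: 14.12
position: [0.4721, -0.0072, 0.2475]
eef_rot: [0.995, 0.098, 0.003, -0.002]
wrist_force: [0.6, 5.0, 7.9]
finger_gap: 0.0201
grasp_force: 52.9
```

Run:
```python
from m import *
step([-.018,-.006],f='b3')
im=cv2.imread('pics/b3.png')[125:215,225:345]
cv2.imwrite('pics/b3c.png',np.clip(cv2.resize(im,None,fx=6,fy=6,interpolation=cv2.INTER_CUBIC)*1.6,0,255).astype(np.uint8))
```

```text
a at start 0.096
t 14.32 a 0.095 meas [-0.018750282818896003, -0.004161641219736643] mean [-0.0036  0.0661 -0.0104  0.1914  0.264 ] sd [0.0136 0.0789 0.005  0.0064 0.0102]
cost 0.94 pred b [-0.003  0.005 -0.001 -0.015 -0.026 -0.03  -0.031 -0.031 -0.03  -0.03 ] vmax 0.07 future a [ 0.   -0.01  0.02  0.05  0.07  0.08  0.08  0.07  0.07  0.07  0.07  0.06]
a 0.005 tx 0.0072 ty -0.035 tz 0.001
a -0.009 tx 0.0010 ty -0.005 tz -0.000
a 0.018 tx -0.0047 ty 0.023 tz -0.000
```

View pics/b3c.png

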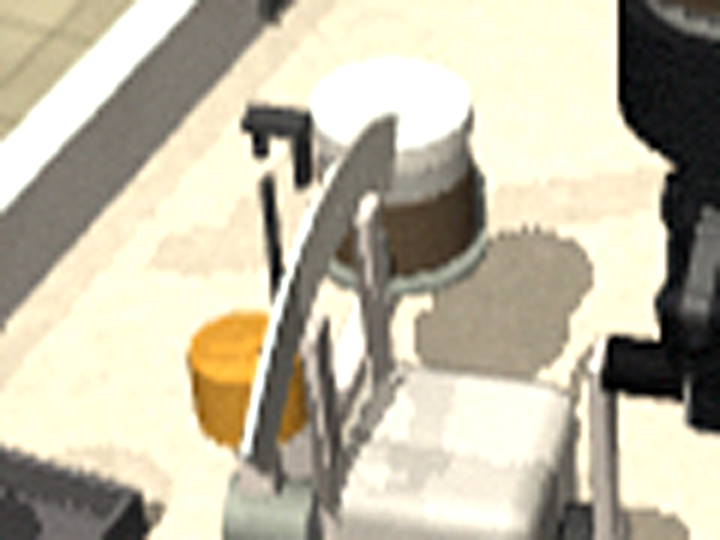

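Emit:
carry_out([
  {"tx": 0.0072, "ty": -0.035, "tz": 0.001, "rx": 0, "ry": 0, "rz": 0},
  {"tx": 0.001, "ty": -0.005, "tz": 0, "rx": 0, "ry": 0, "rz": 0},
  {"tx": -0.0047, "ty": 0.023, "tz": 0, "rx": 0, "ry": 0, "rz": 0},
])

```text
time: 14.7
position: [0.4735, -0.0141, 0.2485]
eef_rot: [0.995, 0.098, 0.003, 0.001]
wrist_force: [1.4, -3.7, 11.8]
finger_gap: 0.0201
grasp_force: 52.1
```

Run:
```python
from m import *
step([-.035,-.005,.023],target=-.035)
im=snap('top','t3')[125:185,310:390]
cv2.imwrite('pics/t3c.png',np.clip(cv2.resize(im,None,fx=8,fy=8,interpolation=cv2.INTER_CUBIC)*1.8,0,255).astype(np.uint8))
```

```text
a at start 0.031
t 14.9 a 0.034 meas [0.0010987818296781457, 0.0026278755342290724] mean [-0.0018 -0.0325 -0.0108  0.1912  0.2637] sd [0.013  0.0805 0.0047 0.0063 0.0107]
cost 0.29 pred b [-0.002 -0.013 -0.023 -0.031 -0.034 -0.036 -0.035 -0.035 -0.035 -0.035] vmax 0.05 future a [0.04 0.05 0.07 0.08 0.08 0.08 0.07 0.07 0.07 0.07 0.07 0.07]
a 0.036 tx -0.0000 ty 0.000 tz 0.000
a 0.052 tx -0.0025 ty 0.012 tz -0.001
a 0.070 tx -0.0014 ty 0.007 tz -0.001
```

View pics/t3c.png

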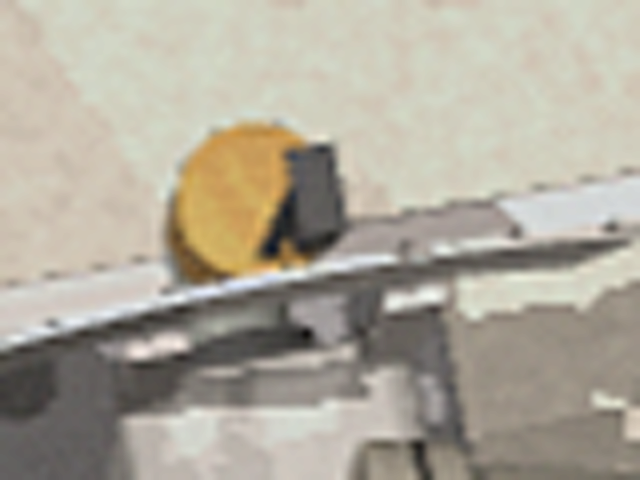

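Emit:
carry_out([
  {"tx": 0, "ty": 0, "tz": 0, "rx": 0, "ry": 0, "rz": 0},
  {"tx": -0.0025, "ty": 0.012, "tz": -0.001, "rx": 0, "ry": 0, "rz": 0},
  {"tx": -0.0014, "ty": 0.007, "tz": -0.001, "rx": 0, "ry": 0, "rz": 0},
])

```text
time: 15.32
position: [0.4729, -0.0109, 0.2485]
eef_rot: [0.995, 0.098, 0.004, 0.004]
wrist_force: [0.6, -8.3, 14.7]
finger_gap: 0.0201
grasp_force: 52.4
```

Run:
```python
from m import *
step([0,.012,.007],target=-.035)
```

```text
a at start 0.061
t 15.53 a 0.062 meas [-0.01831037078332055, -0.0200687206630543] mean [-0.0251 -0.0382 -0.0107  0.1912  0.264 ] sd [0.0132 0.0807 0.0045 0.0064 0.0111]
cost 0.03 pred b [-0.025 -0.033 -0.036 -0.036 -0.036 -0.035 -0.035 -0.035 -0.035 -0.035] vmax 0.04 future a [0.08 0.08 0.08 0.08 0.07 0.07 0.07 0.07 0.07 0.07 0.07 0.07]
a 0.076 tx -0.0004 ty 0.002 tz -0.000
a 0.082 tx 0.0000 ty -0.000 tz 0.000
a 0.081 tx 0.0000 ty -0.000 tz 0.000
```

Emit:
carry_out([
  {"tx": -0.0014, "ty": 0.007, "tz": 0, "rx": 0, "ry": 0, "rz": 0},
  {"tx": 0, "ty": 0, "tz": 0, "rx": 0, "ry": 0, "rz": 0},
  {"tx": 0, "ty": 0, "tz": 0, "rx": 0, "ry": 0, "rz": 0},
])

```text
time: 15.9
position: [0.4727, -0.0096, 0.2485]
eef_rot: [0.995, 0.097, 0.004, 0.005]
wrist_force: [0.1, -8.2, 13.3]
finger_gap: 0.0201
grasp_force: 52.2
```

Run:
```python
from m import *
step([.007,0,0],target=-.035)
```

```text
a at start 0.073
t 16.1 a 0.073 meas [-0.047751456695715525, -0.05142387368255452] mean [-0.057  -0.0506 -0.0113  0.1913  0.2634] sd [0.0127 0.0766 0.0043 0.0067 0.0109]
cost 0.50 pred b [-0.057 -0.062 -0.057 -0.046 -0.038 -0.035 -0.034 -0.034 -0.035 -0.035] vmax 0.05 future a [0.13 0.13 0.11 0.08 0.07 0.06 0.06 0.07 0.07 0.07 0.07 0.07]
a 0.128 tx -0.0027 ty 0.013 tz -0.002
a 0.130 tx -0.0000 ty 0.000 tz 0.000
a 0.106 tx 0.0041 ty -0.020 tz 0.002
```

Emit:
carry_out([
  {"tx": -0.0041, "ty": 0.02, "tz": -0.002, "rx": 0, "ry": 0, "rz": 0},
  {"tx": 0, "ty": 0, "tz": 0, "rx": 0, "ry": 0, "rz": 0},
  {"tx": 0, "ty": 0, "tz": 0, "rx": 0, "ry": 0, "rz": 0},
])

```text
time: 16.48
position: [0.4712, -0.0026, 0.2471]
eef_rot: [0.995, 0.097, 0.003, 0.004]
wrist_force: [0.8, -6.8, 10.0]
finger_gap: 0.0204
grasp_force: 53.0
```

Run:
```python
from m import *
s=pickle.load(open('st.pkl','rb')); s['Y']-=.007; pickle.dump(s,open('st.pkl','wb'))
step([.02,0,0],target=-.035)
```

```text
a at start 0.138
t 16.68 a 0.138 meas [-0.06096209358014312, -0.0546077659777847] mean [-0.047   0.0917 -0.0113  0.191   0.2631] sd [0.0125 0.0763 0.0043 0.0068 0.0111]
cost 0.42 pred b [-0.046 -0.028 -0.022 -0.026 -0.032 -0.034 -0.035 -0.035 -0.035 -0.035] vmax 0.09 future a [0.06 0.03 0.03 0.05 0.07 0.08 0.08 0.08 0.08 0.07 0.07 0.07]
a 0.056 tx 0.0078 ty -0.038 tz 0.004
a 0.026 tx 0.0023 ty -0.011 tz 0.000
a 0.029 tx 0.0000 ty -0.000 tz 0.000
```

Emit:
carry_out([
  {"tx": 0.0076, "ty": -0.037, "tz": 0.004, "rx": 0, "ry": 0, "rz": 0},
  {"tx": 0.0016, "ty": -0.008, "tz": 0, "rx": 0, "ry": 0, "rz": 0},
])

```text
time: 16.92
position: [0.4727, -0.0104, 0.2477]
eef_rot: [0.995, 0.099, 0.003, -0.004]
wrist_force: [-0.6, 10.0, 10.4]
finger_gap: 0.0204
grasp_force: 53.0
```

Run:
```python
from m import *
step([-.037,-.008],target=-.035)
```

```text
a at start 0.066
t 17.12 a 0.065 meas [-0.02035409525868111, -0.008533580833330164] mean [ 0.0002  0.1026 -0.0107  0.191   0.2627] sd [0.0128 0.0756 0.0046 0.0068 0.0117]
cost 1.55 pred b [ 0.001  0.012  0.003 -0.016 -0.03  -0.035 -0.036 -0.036 -0.035 -0.035] vmax 0.1 future a [-0.03 -0.04  0.01  0.05  0.08  0.09  0.09  0.08  0.07  0.07  0.07  0.07]
a -0.034 tx 0.0054 ty -0.026 tz -0.000
a -0.038 tx -0.0000 ty 0.000 tz 0.000
a 0.006 tx -0.0058 ty 0.028 tz 0.000
```

Emit:
carry_out([
  {"tx": 0.0074, "ty": -0.036, "tz": 0, "rx": 0, "ry": 0, "rz": 0},
  {"tx": 0, "ty": 0, "tz": 0, "rx": 0, "ry": 0, "rz": 0},
  {"tx": -0.0041, "ty": 0.02, "tz": 0, "rx": 0, "ry": 0, "rz": 0},
])

```text
time: 17.5
position: [0.4744, -0.0182, 0.2488]
eef_rot: [0.995, 0.098, 0.003, 0.0]
wrist_force: [-0.4, -2.7, 12.5]
finger_gap: 0.0207
grasp_force: 51.9
```

Run:
```python
t=open('m.py').read()
t=t.replace("    x=X.mean(1); h=.2","    nz=[q for q in done if q]\n    if nz: Y=[(.11*np.sin(a+.018*np.sign(nz[-1]))+.0147)*C/.3]\n    x=X.mean(1); h=.2")
open('m.py','w').write(t)
from m import *
s=pickle.load(open('st.pkl','rb')); s['Y']+=.009; pickle.dump(s,open('st.pkl','wb'))
step([-.036,0,.02],target=-.035)
```

```text
a at start -0.007
t 17.7 a -0.004 meas [0.014222311601991968, 0.00903507914838595] mean [ 0.0014 -0.0886 -0.0109  0.1911  0.2622] sd [0.013  0.0786 0.0046 0.0067 0.0119]
cost 0.41 pred b [ 0.001 -0.021 -0.033 -0.037 -0.037 -0.036 -0.035 -0.035 -0.035 -0.035] vmax 0.09 future a [0.05 0.09 0.1  0.09 0.08 0.07 0.07 0.07 0.07 0.07 0.07 0.07]
a 0.052 tx -0.0041 ty 0.020 tz -0.001
a 0.085 tx -0.0025 ty 0.012 tz -0.001
a 0.099 tx -0.0010 ty 0.005 tz -0.001
```

Emit:
carry_out([
  {"tx": -0.0041, "ty": 0.02, "tz": -0.001, "rx": 0, "ry": 0, "rz": 0},
  {"tx": -0.0025, "ty": 0.012, "tz": -0.001, "rx": 0, "ry": 0, "rz": 0},
  {"tx": -0.001, "ty": 0.005, "tz": -0.001, "rx": 0, "ry": 0, "rz": 0},
])

```text
time: 18.08
position: [0.4727, -0.0101, 0.2483]
eef_rot: [0.995, 0.097, 0.004, 0.004]
wrist_force: [-0.5, -7.8, 14.7]
finger_gap: 0.0202
grasp_force: 52.6
```

Run:
```python
from m import *
step([.02,.012,.005],target=-.035)
```

```text
a at start 0.068
t 18.27 a 0.069 meas [-0.04416296272570423, -0.058292911749650095] mean [-0.0692 -0.1224 -0.0116  0.1917  0.2622] sd [0.0126 0.0756 0.0044 0.0071 0.0126]
cost 1.83 pred b [-0.07  -0.085 -0.077 -0.056 -0.041 -0.035 -0.034 -0.034 -0.035 -0.035] vmax 0.12 future a [0.18 0.19 0.14 0.09 0.06 0.05 0.05 0.06 0.07 0.07 0.07 0.08]
a 0.184 tx -0.0084 ty 0.041 tz -0.006
a 0.191 tx 0.0000 ty -0.000 tz 0.000
a 0.145 tx 0.0056 ty -0.027 tz 0.005
```

Emit:
carry_out([
  {"tx": -0.0088, "ty": 0.043, "tz": -0.006, "rx": 0, "ry": 0, "rz": 0},
  {"tx": 0, "ty": 0, "tz": 0, "rx": 0, "ry": 0, "rz": 0},
])

```text
time: 18.52
position: [0.4699, 0.0036, 0.2457]
eef_rot: [0.995, 0.098, 0.003, 0.004]
wrist_force: [1.3, -5.4, 9.9]
finger_gap: 0.0202
grasp_force: 53.7
```

Run:
```python
from m import *
step([.043,0],target=-.035)
```

```text
a at start 0.197
t 18.73 a 0.197 meas [-0.08389177056267973, -0.07404032893305143] mean [-0.0661  0.1275 -0.0111  0.1921  0.262 ] sd [0.0127 0.0754 0.0044 0.0073 0.013 ]
cost 0.92 pred b [-0.065 -0.036 -0.023 -0.025 -0.031 -0.034 -0.035 -0.036 -0.035 -0.035] vmax 0.13 future a [0.08 0.02 0.01 0.04 0.06 0.07 0.08 0.08 0.07 0.07 0.07 0.07]
a 0.077 tx 0.0115 ty -0.056 tz 0.008
a 0.023 tx 0.0039 ty -0.019 tz 0.001
a 0.013 tx 0.0006 ty -0.003 tz -0.000
```

Emit:
carry_out([
  {"tx": 0.0115, "ty": -0.056, "tz": 0.008, "rx": 0, "ry": 0, "rz": 0},
  {"tx": 0.0041, "ty": -0.02, "tz": 0.001, "rx": 0, "ry": 0, "rz": 0},
])

```text
time: 18.98
position: [0.4735, -0.0139, 0.2481]
eef_rot: [0.995, 0.099, 0.003, -0.004]
wrist_force: [-1.2, 11.1, 9.5]
finger_gap: 0.0203
grasp_force: 52.5
```

Run:
```python
from m import *
step([-.056,-.02],target=-.035)
```

```text
a at start 0.033
t 19.18 a 0.029 meas [-0.03642689801070381, -0.03155412988699752] mean [-0.0244  0.0479 -0.0112  0.192   0.2628] sd [0.013  0.0763 0.0047 0.0074 0.0132]
cost 0.15 pred b [-0.024 -0.02  -0.023 -0.03  -0.034 -0.035 -0.036 -0.035 -0.035 -0.035] vmax 0.05 future a [0.02 0.03 0.05 0.07 0.08 0.08 0.08 0.07 0.07 0.07 0.07 0.07]
a 0.017 tx 0.0008 ty -0.004 tz 0.000
a 0.029 tx -0.0035 ty 0.017 tz -0.000
a 0.052 tx -0.0016 ty 0.008 tz -0.000
```

Emit:
carry_out([
  {"tx": 0, "ty": 0, "tz": 0, "rx": 0, "ry": 0, "rz": 0},
  {"tx": -0.0037, "ty": 0.018, "tz": 0, "rx": 0, "ry": 0, "rz": 0},
  {"tx": -0.0016, "ty": 0.008, "tz": 0, "rx": 0, "ry": 0, "rz": 0},
])

```text
time: 19.55
position: [0.4729, -0.011, 0.2477]
eef_rot: [0.995, 0.098, 0.003, 0.003]
wrist_force: [2.1, -6.1, 6.4]
finger_gap: 0.0201
grasp_force: 52.8
```

Run:
```python
from m import *
step([0,.018,.008],target=-.035)
```

```text
a at start 0.060
t 19.75 a 0.061 meas [None, -0.019841628812474563] mean [-0.0208 -0.0093 -0.0112  0.1915  0.2624] sd [0.0151 0.0741 0.0043 0.0075 0.0133]
cost 0.06 pred b [-0.021 -0.025 -0.029 -0.032 -0.035 -0.035 -0.035 -0.035 -0.035 -0.035] vmax 0.02 future a [0.06 0.06 0.07 0.07 0.08 0.08 0.07 0.07 0.07 0.07 0.07 0.07]
a 0.056 tx -0.0000 ty 0.000 tz 0.000
a 0.061 tx -0.0000 ty 0.000 tz 0.000
a 0.069 tx -0.0006 ty 0.003 tz -0.000
```

Emit:
carry_out([
  {"tx": 0, "ty": 0, "tz": 0, "rx": 0, "ry": 0, "rz": 0},
  {"tx": 0, "ty": 0, "tz": 0, "rx": 0, "ry": 0, "rz": 0},
  {"tx": -0.0004, "ty": 0.002, "tz": 0, "rx": 0, "ry": 0, "rz": 0},
])

```text
time: 20.12
position: [0.4728, -0.0108, 0.2477]
eef_rot: [0.995, 0.098, 0.003, 0.003]
wrist_force: [1.7, -5.2, 7.4]
finger_gap: 0.0202
grasp_force: 52.8
```

Run:
```python
from m import *
step([0,0,.002],target=-.035)
```

```text
a at start 0.061
t 20.32 a 0.062 meas [-0.013277105504555176, -0.014126950483421986] mean [-0.0119  0.0134 -0.011   0.1916  0.2613] sd [0.0132 0.0787 0.0043 0.0078 0.0132]
cost 0.28 pred b [-0.012 -0.013 -0.02  -0.028 -0.033 -0.035 -0.036 -0.035 -0.035 -0.035] vmax 0.03 future a [0.03 0.03 0.05 0.07 0.08 0.08 0.08 0.07 0.07 0.07 0.07 0.07]
a 0.031 tx 0.0049 ty -0.024 tz 0.001
a 0.034 tx -0.0000 ty 0.000 tz 0.000
a 0.053 tx -0.0043 ty 0.021 tz -0.001
```

Emit:
carry_out([
  {"tx": 0.0045, "ty": -0.022, "tz": 0.001, "rx": 0, "ry": 0, "rz": 0},
  {"tx": 0, "ty": 0, "tz": 0, "rx": 0, "ry": 0, "rz": 0},
  {"tx": 0, "ty": 0, "tz": 0, "rx": 0, "ry": 0, "rz": 0},
  {"tx": -0.0041, "ty": 0.02, "tz": -0.001, "rx": 0, "ry": 0, "rz": 0},
])

```text
time: 20.82
position: [0.4728, -0.0109, 0.2477]
eef_rot: [0.995, 0.098, 0.003, 0.003]
wrist_force: [1.1, -7.9, 7.5]
finger_gap: 0.0198
grasp_force: 52.8
```

Run:
```python
from m import *
step([-.022,0,0,.02],target=-.035,n=4)
```

```text
a at start 0.061
t 21.02 a 0.063 meas [-0.031059443927869117, -0.03193022874808217] mean [-0.0395 -0.0569 -0.011   0.1923  0.2618] sd [0.0132 0.0778 0.0043 0.0083 0.014 ]
cost 0.18 pred b [-0.04  -0.048 -0.047 -0.042 -0.037 -0.035 -0.034 -0.035 -0.035 -0.035
 -0.035 -0.035] vmax 0.06 future a [0.11 0.11 0.1  0.08 0.07 0.07 0.06 0.06 0.07 0.07 0.07 0.07 0.07 0.07
 0.07 0.07]
a 0.107 tx -0.0033 ty 0.016 tz -0.002
a 0.115 tx 0.0000 ty -0.000 tz 0.000
a 0.103 tx 0.0031 ty -0.015 tz 0.002
a 0.084 tx 0.0012 ty -0.006 tz 0.001
```

Emit:
carry_out([
  {"tx": -0.0025, "ty": 0.012, "tz": -0.001, "rx": 0, "ry": 0, "rz": 0},
  {"tx": 0, "ty": 0, "tz": 0, "rx": 0, "ry": 0, "rz": 0},
  {"tx": 0, "ty": 0, "tz": 0, "rx": 0, "ry": 0, "rz": 0},
])

```text
time: 21.4
position: [0.4724, -0.0088, 0.2476]
eef_rot: [0.995, 0.097, 0.003, 0.004]
wrist_force: [2.5, -6.5, 7.8]
finger_gap: 0.0203
grasp_force: 52.8
```

Run:
```python
from m import *
step([.012,0,0],target=-.035,n=4)
```

```text
a at start 0.081
t 21.6 a 0.081 meas [-0.055817817451982346, -0.06198632665816696] mean [-0.0647 -0.0365 -0.0111  0.1922  0.2616] sd [0.0127 0.0779 0.0044 0.0088 0.014 ]
cost 0.57 pred b [-0.065 -0.066 -0.056 -0.046 -0.038 -0.035 -0.034 -0.035 -0.035 -0.035
 -0.035 -0.035] vmax 0.04 future a [0.13 0.13 0.11 0.08 0.07 0.06 0.06 0.06 0.07 0.07 0.07 0.07 0.07 0.07
 0.07 0.07]
a 0.133 tx -0.0037 ty 0.018 tz -0.002
a 0.133 tx -0.0000 ty 0.000 tz 0.000
a 0.110 tx 0.0041 ty -0.020 tz 0.003
a 0.080 tx 0.0023 ty -0.011 tz 0.001
```

Emit:
carry_out([
  {"tx": -0.0047, "ty": 0.023, "tz": -0.003, "rx": 0, "ry": 0, "rz": 0},
  {"tx": 0, "ty": 0, "tz": 0, "rx": 0, "ry": 0, "rz": 0},
])

```text
time: 21.85
position: [0.4709, -0.001, 0.247]
eef_rot: [0.995, 0.098, 0.003, 0.003]
wrist_force: [1.7, -5.5, 10.4]
finger_gap: 0.0201
grasp_force: 52.8
```

Run:
```python
from m import *
step([.023,0],target=-.035,n=4)
```

```text
a at start 0.153
t 22.05 a 0.154 meas [-0.0790932036859135, -0.0762360510298941] mean [-0.071   0.0644 -0.0119  0.1924  0.2615] sd [0.0128 0.0756 0.0042 0.0089 0.0138]
cost 0.38 pred b [-0.071 -0.052 -0.039 -0.034 -0.034 -0.034 -0.035 -0.035 -0.035 -0.035
 -0.035 -0.035] vmax 0.08 future a [0.11 0.07 0.06 0.05 0.06 0.07 0.07 0.07 0.08 0.08 0.08 0.07 0.07 0.07
 0.07 0.07]
a 0.107 tx 0.0060 ty -0.029 tz 0.004
a 0.075 tx 0.0025 ty -0.012 tz 0.001
a 0.057 tx 0.0012 ty -0.006 tz 0.000
a 0.052 tx 0.0000 ty -0.000 tz 0.000
```

Emit:
carry_out([
  {"tx": 0.0025, "ty": -0.012, "tz": 0.002, "rx": 0, "ry": 0, "rz": 0},
  {"tx": 0.0041, "ty": -0.02, "tz": 0.003, "rx": 0, "ry": 0, "rz": 0},
  {"tx": 0.002, "ty": -0.01, "tz": 0.001, "rx": 0, "ry": 0, "rz": 0},
])

```text
time: 22.42
position: [0.4722, -0.0079, 0.2477]
eef_rot: [0.995, 0.099, 0.002, -0.004]
wrist_force: [0.1, 10.9, 6.2]
finger_gap: 0.0202
grasp_force: 52.5
```

Run:
```python
from m import *
step([-.012,-.02,-.01],target=-.035,n=4)
```

```text
a at start 0.089
t 22.62 a 0.088 meas [-0.023003462124213826, -0.014458578390881247] mean [ 0.0013  0.1395 -0.0121  0.193   0.2611] sd [0.0131 0.0772 0.0048 0.0087 0.0145]
cost 2.24 pred b [ 0.002  0.019  0.007 -0.011 -0.027 -0.035 -0.037 -0.036 -0.035 -0.035
 -0.035 -0.035] vmax 0.14 future a [-0.05 -0.07 -0.02  0.04  0.08  0.09  0.1   0.1   0.09  0.08  0.08  0.07
  0.07  0.07  0.07  0.08]
a -0.049 tx 0.0101 ty -0.049 tz 0.000
a -0.067 tx 0.0014 ty -0.007 tz -0.001
a -0.025 tx -0.0058 ty 0.028 tz 0.001
a 0.039 tx -0.0047 ty 0.023 tz -0.001
```

Emit:
carry_out([
  {"tx": 0.0101, "ty": -0.049, "tz": 0, "rx": 0, "ry": 0, "rz": 0},
  {"tx": 0.0014, "ty": -0.007, "tz": -0.001, "rx": 0, "ry": 0, "rz": 0},
  {"tx": -0.0058, "ty": 0.028, "tz": 0.001, "rx": 0, "ry": 0, "rz": 0},
])

```text
time: 23.0
position: [0.4749, -0.0207, 0.2486]
eef_rot: [0.995, 0.098, 0.003, 0.002]
wrist_force: [1.8, -5.8, 8.6]
finger_gap: 0.0204
grasp_force: 51.5
```

Run:
```python
from m import *
step([-.049,-.007,.028],target=-.035,n=4)
```

```text
a at start -0.030
t 23.2 a -0.026 meas [0.024587476356236634, 0.02813743895171543] mean [ 0.0179 -0.0838 -0.0113  0.1929  0.2617] sd [0.0133 0.0794 0.0047 0.009  0.0143]
cost 0.74 pred b [ 0.017 -0.007 -0.026 -0.034 -0.036 -0.036 -0.035 -0.035 -0.035 -0.035
 -0.035 -0.035] vmax 0.1 future a [0.02 0.06 0.09 0.1  0.09 0.08 0.08 0.07 0.07 0.07 0.07 0.07 0.07 0.07
 0.07 0.07]
a 0.023 tx -0.0035 ty 0.017 tz -0.000
a 0.062 tx -0.0031 ty 0.015 tz -0.001
a 0.087 tx -0.0016 ty 0.008 tz -0.001
a 0.098 tx -0.0008 ty 0.004 tz -0.000
```

Emit:
carry_out([
  {"tx": -0.0035, "ty": 0.017, "tz": 0, "rx": 0, "ry": 0, "rz": 0},
  {"tx": -0.0031, "ty": 0.015, "tz": -0.001, "rx": 0, "ry": 0, "rz": 0},
  {"tx": 0, "ty": 0, "tz": 0, "rx": 0, "ry": 0, "rz": 0},
  {"tx": 0, "ty": 0, "tz": 0, "rx": 0, "ry": 0, "rz": 0},
])

```text
time: 23.7
position: [0.4734, -0.0126, 0.2487]
eef_rot: [0.995, 0.097, 0.004, 0.003]
wrist_force: [2.3, -6.5, 10.2]
finger_gap: 0.0203
grasp_force: 51.8
```

Run:
```python
from m import *
step([.017,.015,0,0],target=-.035,n=4)
```

```text
a at start 0.045
t 23.9 a 0.044 meas [-0.05628305466003604, -0.06492329713123583] mean [-0.084  -0.1759 -0.0118  0.1935  0.2608] sd [0.0137 0.0836 0.0046 0.0096 0.0139]
cost 4.16 pred b [-0.085 -0.111 -0.103 -0.081 -0.057 -0.041 -0.034 -0.032 -0.032 -0.033
 -0.034 -0.035] vmax 0.17 future a [0.2  0.24 0.2  0.14 0.1  0.07 0.06 0.04 0.06 0.06 0.07 0.07 0.07 0.07
 0.07 0.08]
a 0.195 tx -0.0111 ty 0.054 tz -0.008
a 0.239 tx -0.0031 ty 0.015 tz -0.004
a 0.202 tx 0.0054 ty -0.026 tz 0.006
a 0.139 tx 0.0045 ty -0.022 tz 0.004
```

Emit:
carry_out([
  {"tx": -0.0025, "ty": 0.012, "tz": -0.001, "rx": 0, "ry": 0, "rz": 0},
  {"tx": -0.0021, "ty": 0.01, "tz": -0.001, "rx": 0, "ry": 0, "rz": 0},
  {"tx": 0, "ty": 0, "tz": 0, "rx": 0, "ry": 0, "rz": 0},
  {"tx": 0, "ty": 0, "tz": 0, "rx": 0, "ry": 0, "rz": 0},
  {"tx": 0, "ty": 0, "tz": 0, "rx": 0, "ry": 0, "rz": 0},
  {"tx": 0, "ty": 0, "tz": 0, "rx": 0, "ry": 0, "rz": 0},
])

```text
time: 24.65
position: [0.4724, -0.0074, 0.2488]
eef_rot: [0.995, 0.097, 0.004, 0.005]
wrist_force: [0.5, -8.9, 12.3]
finger_gap: 0.0204
grasp_force: 51.7
```

Run:
```python
from m import *
print(lean(get_obs()),[measure() for _ in range(3)])
```

```text
0.09274406148924982 [(24.65, -0.24259518210975348), (24.75, -0.2430256879031186), (24.85, -0.2449496163751608)]
```

Emit:
carry_out([
  {"tx": 0.002, "ty": -0.01, "tz": 0.001, "rx": 0, "ry": 0, "rz": 0},
  {"tx": 0.002, "ty": -0.01, "tz": 0, "rx": 0, "ry": 0, "rz": 0},
  {"tx": 0.002, "ty": -0.01, "tz": 0, "rx": 0, "ry": 0, "rz": 0},
  {"tx": 0.002, "ty": -0.01, "tz": 0, "rx": 0, "ry": 0, "rz": 0},
  {"tx": 0.002, "ty": -0.01, "tz": 0, "rx": 0, "ry": 0, "rz": 0},
  {"tx": 0.002, "ty": -0.01, "tz": 0, "rx": 0, "ry": 0, "rz": 0},
  {"tx": 0.002, "ty": -0.01, "tz": 0, "rx": 0, "ry": 0, "rz": 0},
  {"tx": 0.001, "ty": -0.005, "tz": 0, "rx": 0, "ry": 0, "rz": 0},
])

```text
time: 25.95
position: [0.4756, -0.0236, 0.2478]
eef_rot: [0.995, 0.099, 0.003, -0.003]
wrist_force: [0.2, 6.8, 9.2]
finger_gap: 0.0202
grasp_force: 52.4
```

Emit:
carry_out([
  {"tx": 0, "ty": 0, "tz": 0, "rx": 0, "ry": 0, "rz": 0},
  {"tx": 0, "ty": 0, "tz": 0, "rx": 0, "ry": 0, "rz": 0},
  {"tx": 0, "ty": 0, "tz": 0, "rx": 0, "ry": 0, "rz": 0},
  {"tx": 0, "ty": 0, "tz": 0, "rx": 0, "ry": 0, "rz": 0},
  {"tx": 0, "ty": 0, "tz": 0, "rx": 0, "ry": 0, "rz": 0},
  {"tx": 0, "ty": 0, "tz": 0, "rx": 0, "ry": 0, "rz": 0},
], jaw=0)

```text
time: 26.7
position: [0.4739, -0.026, 0.2457]
eef_rot: [0.995, 0.098, -0.0, 0.0]
wrist_force: [-0.3, 0.0, 0.8]
finger_gap: 0.0855
grasp_force: 0.0
```

Released; now lifting straight up clear of the grip.

Emit:
carry_out([
  {"tx": 0, "ty": 0, "tz": 0.06, "rx": 0, "ry": 0, "rz": 0},
  {"tx": 0, "ty": 0, "tz": 0.12, "rx": 0, "ry": 0, "rz": 0},
  {"tx": 0, "ty": 0, "tz": 0.12, "rx": 0, "ry": 0, "rz": 0},
  {"tx": 0, "ty": 0, "tz": 0.06, "rx": 0, "ry": 0, "rz": 0},
  {"tx": 0, "ty": 0, "tz": 0, "rx": 0, "ry": 0, "rz": 0},
  {"tx": 0, "ty": 0, "tz": 0, "rx": 0, "ry": 0, "rz": 0},
])

```text
time: 27.45
position: [0.4736, -0.026, 0.3527]
eef_rot: [0.995, 0.098, -0.001, -0.0]
wrist_force: [-0.6, 0.2, -0.2]
finger_gap: 0.0854
grasp_force: 0.0
```

Run:
```python
from m import *
print([measure('e1' if i==0 else None) for i in range(2)]); 
im=cv2.imread('pics/e1.png')[90:300,190:440]; cv2.imwrite('pics/e1c.png',np.clip(cv2.resize(im,None,fx=2.5,fy=2.5)*1.4,0,255).astype(np.uint8))
```

```text
[(27.45, -0.39936536411508017), (27.55, -0.397030612799411)]
```

View pics/e1c.png

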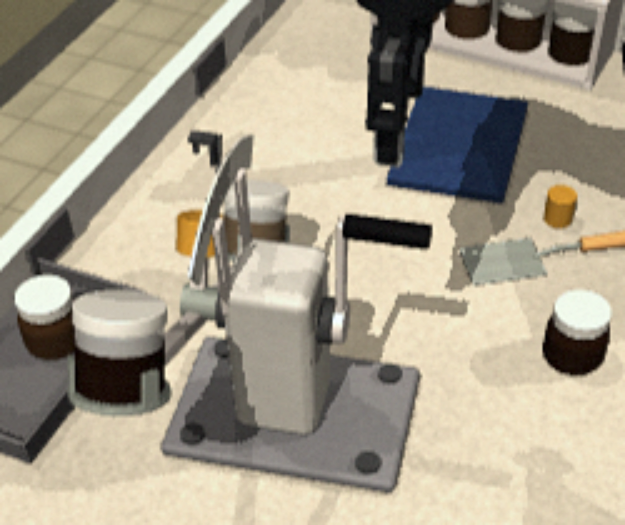

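The picture shows the beam lying still on its −y stop (sample jar up at (340,120)). The lever is free (grip at (230,388)) and the fingers are clear above it.

```bash
python3 -c "
from cell import *
print(ctrl.finish_job())"
```

```text
the job is handed in; nothing more can be done
None
```

The job is handed in, but no verdict came back: by my camera estimates the pointer stayed within about 9 mm of the marker (limit 12 mm, marker position known to about 3 mm) for roughly 9 s, and the beam now lies at rest on its −y stop with the lever released.

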